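Fetch the deburrer from behind the supplies

TASK

The tube deburrer stands hemmed in at the back of the supply caddy by the spray can, the oil bottle and the paste tin. Stand all three aside on the rubber mat, then take the deburrer out and stand it in the empty compartment of the job tray; only after that put the three containers back in the caddy, each upright in the very compartment it came from. Keep the containers and the deburrer from tipping over, and leave the two fittings in the caddy's near compartments where they are.

Things in the scene. Friction and masses are not known exactly. Their poses are not given: they have to be found in the camera images.
- caddy: Fixed grey steel caddy, 127 (x) x 189 mm (y), 2 rows of 3 compartments. Origin: centre of underside, x to the far row, y to the left. Floor 2 mm thick, walls and dividers 3 mm, tops 20 mm above the bench. Compartment centres: x -31 or +31, y -62, 0 or +62 mm; 59 x 59 mm inside. Containers start shuffled in far left, far right and near middle, within 2 mm of centre; deburrer far middle.
- aerosol: Leak-finder spray can, bare aluminium with a white printed band and a white spray head: straight round body 45 mm in diameter up to 120 mm, then shoulder and narrower head, 150 mm tall in all. Origin: centre of its underside, z up its axis; round, so its yaw means nothing. About 0.16 kg, closed and rigid.
- oil_bottle: Grey plastic cutting-oil bottle with a paper label band and a thin black pointed spout: straight round body 44 mm in diameter up to 104 mm, 137 mm tall with the spout. Origin: centre of its underside, z up its axis; round. About 0.14 kg, closed and rigid.
- paste_tin: Straight-sided steel tin of jointing paste with a paper label band and flat lid with a small dark knob: 44 mm in diameter (45 mm at the rims) and straight up to 110 mm, 124 mm tall with the lid and knob. Origin: centre of its underside, z up its axis; round. About 0.20 kg, closed and rigid.
- deburrer: Barrel-shaped tube deburrer, an upright ribbed aluminium and dark steel cylinder with blades in a black recess at its top: 40 mm in diameter over the ribs, 62 mm tall. Origin: centre of its underside, z up its axis; round. About 0.16 kg.
- mat: Fixed black ribbed rubber bench mat, the side area, 200 x 200 mm, 5 mm thick, empty at the start; it lies on one side of the caddy and the job tray on the other, swapped at random. Origin: centre of its underside, x and y along its edges, z up.
- job_tray: Fixed grey tray, 190 (x) x 152 mm (y), origin: centre of underside. Floor 2 mm thick, walls and dividers 3 mm, tops 20 mm above the bench. The long compartment at +y holds two copper tubes 22 mm thick, the far one at -y (x > 0) a copper elbow 27 mm high; the near one at -y (x < 0) is empty: centre x -47, y -27 mm, 90 x 93 mm inside.
- ball_valve: Small brass ball valve with a flat steel lever, lying in the caddy's near left compartment, 50 mm long, 38 mm high; to be left alone. Origin: underside, at mid length.
- tee: Copper T-fitting, 50 mm long, 27 mm high, lying in the caddy's near right compartment; to be left alone. Origin: underside, where its axes cross.
Things that resemble listed ones, but are neither listed nor needed, are in the scene too. What is shaped like the paste_tin but red or turquoise is not meant.

How it is judged (in metres and radians):
On the way, in this order (a step that is already met when the one before it is completed fails the run):
1. spray can, oil bottle and paste tin all stand upright on the rubber mat at the same time (x of aerosol in the frame of mat between -0.1 and 0.1 m and y of aerosol in the frame of mat between -0.1 and 0.1 m and z of aerosol in the frame of mat between -0.002 and 0.012 m and angle between each of aerosol, oil_bottle, paste_tin's own z axis and vertical below 0.12 rad and x of oil_bottle in the frame of mat between -0.1 and 0.1 m and y of oil_bottle in the frame of mat between -0.1 and 0.1 m and z of oil_bottle in the frame of mat between -0.002 and 0.012 m and x of paste_tin in the frame of mat between -0.1 and 0.1 m and y of paste_tin in the frame of mat between -0.1 and 0.1 m and z of paste_tin in the frame of mat between -0.002 and 0.012 m), for 0.2 s.
2. then the deburrer stands upright on the floor of the job tray's empty compartment, the three containers still on the mat (all of step 1 and x of deburrer in the frame of job_tray between -0.075 and -0.019 m and y of deburrer in the frame of job_tray between -0.056 and 0.003 m and z of deburrer in the frame of job_tray between -0.003 and 0.008 m and angle between deburrer's own z axis and vertical below 0.12 rad), for 0.2 s.
At the end, for the whole second after the job is handed in: The spray can, oil bottle and paste tin each stand upright and at rest in the compartment they came from (within 15 mm of where each stood at the start, tilted less than 0.12 rad); the deburrer stands upright and at rest on the floor of the job tray's empty compartment, anywhere within its walls (distance of each of aerosol, oil_bottle, paste_tin from where it was at the start of the episode below 0.015 m and angle between each of aerosol, oil_bottle, paste_tin, deburrer's own z axis and vertical below 0.12 rad and linear speed of each of aerosol, oil_bottle, paste_tin, deburrer below 0.02 m/s and x of deburrer in the frame of job_tray between -0.075 and -0.019 m and y of deburrer in the frame of job_tray between -0.056 and 0.003 m and z of deburrer in the frame of job_tray between -0.003 and 0.008 m); the robot touches nothing.
It fails at once if a container or the deburrer is tipped over (more than 0.7 rad) (angle between any of aerosol, oil_bottle, paste_tin, deburrer's own z axis and vertical above 0.7 rad).
It fails at once if the ball valve or the T-fitting is moved from where it lies (more than 25 mm) (distance of any of ball_valve, tee from where it was at the start of the episode above 0.025 m).
It also fails if it takes over 144 s, if anything falls off the work surface, if the arm or the gripper's body presses on something with over 40 N, if the wrist force passes 120 N, or if a joint passes its speed limit or range.

ROBOT

A 7-joint arm with a two-finger parallel gripper is mounted at the origin on the work surface. World frame = base frame: x ahead of the robot, y to its left, z up, the work surface at z = 0. Lengths are in mm, angles in rad, forces in N, time in s.
With the tool pointing down it reaches from about 425 to 975 mm from the base axis. Payload 16.7 kg.
Tool frame: the origin (TCP) lies midway between the tips of the shut fingers; the grasp point (between the pads) lies 19 mm behind it; x points along the fingers, y is the direction in which the jaws open and shut, and the axes are right-handed (so a half turn about x gives the same grasp; the last joint's range is limited). The gripper opens to 85 mm and grips with 20 to 120 N. Pads are 22 mm wide; open, the fingers measure 114 mm over their backs; the gripper's body (76 mm by 85 mm) begins 54 mm behind the grasp point. The pads swing forward as they close: fully open they stand 13 mm farther back than shut.
Start: joints at [-1.442, 0.426, 0.074, 1.606, -0.034, 1.111, -0.067], TCP at [185.768, 648.896, 231.302] pointing down, gripper open.
Joint ranges: [-2.85, 2.85], [-0.5, 2.14], [-1.23, 1.37], [0.21, 2.46], [-1.02, 4.16], [0.16, 2.05], [-2.73, 2.73]. Speed limits (rad/s): [1.89, 1.89, 2.39, 2.39, 3.01, 3.01, 3.01].

INTERFACE

Orientations are given as a rotation vector (axis times angle).
In Python, from station import manip gives the robot as it stands.
- The arm moves only by the tool step_arm, never from a script. Its argument "commands" is a list of rows, each a list of 7 numbers: the finger opening in m, from 0 to 0.0854, then the shift along the tool's x, y, z in m, then the turn, a rotation vector about the tool's x, y, z in rad. In form: [[gripper, tx, ty, tz, ax, ay, az], ...]. A call has exactly 8 rows; each row shifts and turns the commanded pose from where the row before left it, along the tool's axes as they then stand; what a row does not reach is not made up. A row lasts 1/10 s, in which the tool goes at most 50 mm and 8.59 degrees, less where a joint would pass 70% of its speed; a pose out of reach is approached as far as the arm can. A call is refused whole if a number of a shift passes 0.05 or a number of a turn 0.15, either way. A call with a gripper value outside its range is refused whole. The fingers move at their own pace and stop on an object; the grip force is fixed at half the most. Time passes only in rows, so rows that do not move let the fingers close, or fill a call up. It gives the time, the measured TCP pose, the force and the opening at its end, in the units of the state.
- manip.sense(): the state, without advancing time (a new reading comes with each control period).
- manip.snapshot(name): name is "side" or "top"; returns (picture, depth): 384x512x3 uint8, blue, green, red; 384x512 float32, mm along the optical axis (not along the pixel's ray), 0 where there is no reading.
- manip.camera_params(name): a dict with "camera_matrix" (3x3 intrinsics, pixels), "origin" and "rotation" of the camera in the world. Camera axes: x right, y down, z forward; pixel columns grow to the right and rows downward; lengths in mm; the calibration is good to about 2 mm. A picture is of the moment at which its call begins. camera_params takes no time and is no camera call.
- manip.sign_off(): hands the job in, once; it reports no verdict.
The state is a dict: "t": time; "q": joint angles; "dq": joint speeds; "effort": joint torques, N m; "eef_pos": TCP position; "tool_rot": TCP orientation; "wrist_force": force on the tool from outside, world axes, zero at the start; "ft_torque": the same for the moment, N m; "gripper_width": finger opening in mm.
Only numpy, scipy, OpenCV 4.12 (cv2) and the standard library are available. Lean on these libraries where they do the work, as an engineer would, in place of code of your own. Each camera call takes 0.05 s, during which the arm holds its last target.

## Working session

There is one attempt and no reset: what is moved stays moved. The work goes in short steps, Python scripts to look and compute and a tool call to move; the robot and the scene stay as the last step left them, time stands still between calls to the robot, and variables do not carry over. Pictures are saved under pics/ and viewed, and the job is handed in when it is done.

Besides the shell and the picture viewer there is one more tool, called after ">>>" by a JSON object that holds its "name" and its "arguments". step_arm: Moves the arm, as the interface text tells. Its arguments: {"type":"object","properties":{"commands":{"type":"array","items":{"type":"array","items":{"type":"number"}}}},"required":["commands"]}

```bash
ls; mkdir -p pics; python3 - <<'E'
from station import manip
import cv2,numpy as np,json
s=manip.sense(); print(s)
for n in("top","side"):
    p,d=manip.snapshot(n); cv2.imwrite(f"pics/{n}0.png",p); np.save(f"pics/{n}0.npy",d); print(n,manip.camera_params(n))
E
```

```text
pics
{'t': 0.0, 'q': array([-1.44149619,  0.42672272,  0.07384013,  1.60662892, -0.03409973,
        1.11079523, -0.06708206]), 'dq': array([-1.35413443e-03,  1.56738325e-03,  9.29540668e-05, -3.61789179e-04,
        3.26476113e-04, -6.14447878e-04,  1.84811260e-03]), 'effort': array([-2.79166226e-03, -9.49842739e+01,  3.75904441e+00, -4.63524878e+01,
        1.90523802e-02,  1.03458922e-02,  6.85263984e-06]), 'eef_pos': array([185.66902973, 648.52718799, 230.60679956]), 'tool_rot': array([ 0.21782964,  1.559784  , -0.21986466]), 'wrist_force': array([ 0.98188236, -1.04448574,  0.08544883]), 'ft_torque': array([-0.04020058, -0.01455216,  0.01002909]), 'gripper_width': 85.46941738277452}
top {'camera_matrix': array([[452.95065039,   0.        , 256.11384698],
       [  0.        , 452.95065039, 190.58457664],
       [  0.        ,   0.        ,   1.        ]]), 'origin': array([444.75187422,  16.89958698, 990.37506785]), 'rotation': array([-2.12210915,  2.15550823, -0.22133463])}
side {'camera_matrix': array([[395.5297719 ,   0.        , 253.48584426],
       [  0.        , 395.5297719 , 197.21591534],
       [  0.        ,   0.        ,   1.        ]]), 'origin': array([ 463.08801542, -678.76960625,  848.3752353 ]), 'rotation': array([-2.40123883,  0.24187302, -0.11720298])}
```

View pics/top0.png

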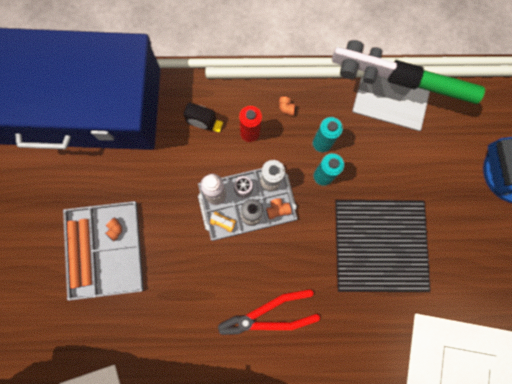

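View pics/side0.png

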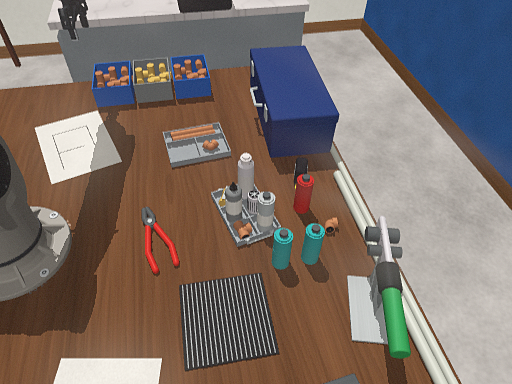

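Top view: caddy around (247,202) with the spray can far left (211,184), deburrer (243,184), tin far right (273,170) and oil bottle near middle (252,210). The mat is at (382,245) and the tray at (103,250). Two turquoise lookalikes stand near (328,135) and (329,165).

```bash
cat > h.py <<'E'
import numpy as np,cv2
from station import manip
from scipy.spatial.transform import Rotation as R
def cloud(n,d):
    c=manip.camera_params(n);K=c["camera_matrix"];v,u=np.mgrid[:384,:512]
    P=np.stack([(u-K[0,2])/K[0,0]*d,(v-K[1,2])/K[1,1]*d,d],-1)
    W=P@R.from_rotvec(c["rotation"]).as_matrix().T+c["origin"]; W[d==0]=np.nan
    return W
def proj(n,X):
    c=manip.camera_params(n);K=c["camera_matrix"]
    p=(np.asarray(X,float)-c["origin"])@R.from_rotvec(c["rotation"]).as_matrix()
    return p[...,:2]/p[...,2:]*K[0,0]+K[:2,2]
E
python3 - <<'E'
from h import *
for n in("top","side"):
    p=cv2.imread(f"pics/{n}0.png");W=cloud(n,np.load(f"pics/{n}0.npy"))
    # bench height check
    z=W[...,2]
    m=(z<12)&(z>-12); print(n,"bench med z",np.nanmedian(z[m]))
    np.save(f"pics/{n}W.npy",W)
    box=(W[...,0]>450)&(W[...,0]<720)&(abs(W[...,1])<330)
    # ortho height map
    q=W[box];c=p[box]
    im=np.zeros((600,800,3),np.uint8)
    # px: y from 330->-330 to cols, x 720->420
    o=np.argsort(q[:,2]);q=q[o];c=c[o]
    cv_=np.array([(400-q[:,1]*1.2),( 720-q[:,0])*2]).T.astype(int)
if 1:
  W=np.load("pics/topW.npy")
  for (u,v) in [(211,184),(243,184),(273,170),(252,210),(329,162),(328,127),(251,115),(66,210),(135,203),(141,291),(68,298),(336,200),(427,200),(429,290),(337,291),(200,190),(292,168),(297,221),(211,238)]:
    print(u,v,W[v,u].round(1))
E
python3 - <<'E'
import cv2
p=cv2.imread('pics/top0.png')[140:250,180:360]
cv2.imwrite('pics/topcrop.png',cv2.resize(p,None,fx=4.4,fy=4.4,interpolation=cv2.INTER_CUBIC))
E
```

```text
top bench med z -0.3138730132221781
side bench med z -0.13789742896921098
211 184 [611.4  78.3 149.9]
243 184 [627.4  18.   64.8]
273 170 [642.6 -41.1 125.5]
252 210 [564.    1.3 127.1]
329 162 [ 658.  -152.5  123.3]
328 127 [nan nan nan]
251 115 [7.564e+02 2.000e-01 1.243e+02]
66 210 [nan nan nan]
135 203 [597.6 251.   20.2]
141 291 [411.5 237.4   0.7]
68 298 [400.9 381.6  23. ]
336 200 [ 601.  -187.8    1.8]
427 200 [ 598.3 -392.2    0.9]
429 290 [ 402.1 -378.1    4.8]
337 291 [ 403.6 -180.4    0.5]
200 190 [625.  112.1  15.6]
292 168 [675.9 -92.7  -2. ]
297 221 [555.9 -99.8  -1.8]
211 238 [519.9  87.9  18.8]
```

View pics/topcrop.png

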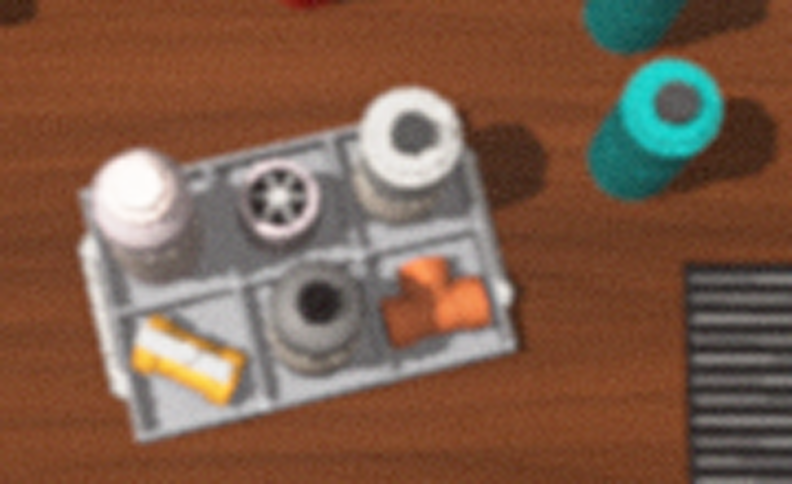

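```bash
cat > fit.py <<'E'
from h import *
from scipy.optimize import least_squares
def fitcyl(Ws,c0,r,zlo,zhi,rad=32):
    out=[]
    for W in Ws:
        q=W.reshape(-1,3);q=q[np.isfinite(q[:,0])]
        m=(q[:,2]>zlo)&(q[:,2]<zhi)&(np.hypot(q[:,0]-c0[0],q[:,1]-c0[1])<rad)
        q=q[m]
        if len(q)<15: out.append(None);continue
        f=least_squares(lambda c:np.hypot(q[:,0]-c[0],q[:,1]-c[1])-r,c0,loss='soft_l1',f_scale=1.5)
        out.append((f.x.round(1),len(q),round(float(np.median(abs(f.fun))),2)))
    return out
E
python3 - <<'E'
from fit import *
Ws=[np.load(f"pics/{n}W.npy") for n in("top","side")]
for nm,c,r,a,b in [("aer",(611,78),22.5,30,115),("oil",(566,1),22,30,100),("tin",(642,-41),22.3,30,108),("deb",(627,18),20,25,58),("tq1",(658,-152),22.3,20,108),("tq2",(735,-152),22.3,20,108),("red",(756,0),22.3,20,108)]:
    print(nm,fitcyl(Ws,c,r,a,b),np.nanmax([np.nanmax(W[...,2][np.hypot(W[...,0]-c[0],W[...,1]-c[1])<15],initial=0) for W in Ws]))
W=Ws[0]
# top-surface centroids
for nm,c,a,b in [("aer",(611,78),143,156),("oil",(566,1),110,145),("tin",(642,-41),106,116),("deb",(627,18),58,68)]:
    m=(np.hypot(W[...,0]-c[0],W[...,1]-c[1])<28)&(W[...,2]>a)&(W[...,2]<b)
    q=W[m];print(nm,len(q),((q.min(0)+q.max(0))/2).round(1),q.mean(0).round(1))
# mat / caddy / tray by rects
p=cv2.imread("pics/top0.png")
def rect(W,m):
    q=W[m][:,:2].astype(np.float32);return cv2.minAreaRect(q)
z=W[...,2];x=W[...,0];y=W[...,1]
print("mat",rect(W,(z>2.5)&(z<9)&(x>390)&(x<615)&(y<-165)&(y>-410)))
def big(m):
    n,l,s,_=cv2.connectedComponentsWithStats(m.astype(np.uint8));return l==1+np.argmax(s[1:,4])
print("matbig",rect(W,big((z>2.5)&(z<9)&(x>380)&(y<-165)&(y>-410))))
print("tray",rect(W,big((z>1)&(z<24)&(x>380)&(x<630)&(y>210)&(y<420))))
print("trayhi",rect(W,big((z>15)&(z<24)&(x>380)&(x<630)&(y>210)&(y<420))))
print("caddy",rect(W,big((z>15)&(z<23)&(x>490)&(x<700)&(y>-100)&(y<120))))
E
```

```text
aer [(array([615.8,  78.1]), 149, 0.19), (array([614. ,  78.4]), 322, 0.8)] 156.3577191394545
oil [(array([568.3,   0.9]), 78, 0.16), (array([566.5,   1.5]), 284, 0.61)] 140.84756977541804
tin [(array([644.9, -42.4]), 150, 0.23), (array([642.9, -41.3]), 330, 0.69)] 129.84885651257594
deb [(array([628.5,  17.4]), 56, 0.42), (array([625.6,  18.8]), 86, 0.79)] 68.39088766081125
tq1 [(array([ 657.9, -162.7]), 240, 0.26), (array([ 643.7, -195.8]), 294, 5.08)] 126.37154402025237
tq2 [(array([ 734.7, -163.6]), 287, 0.35), (array([ 732.6, -161.8]), 198, 0.44)] 126.29815283819732
red [(array([760.6,   0.9]), 264, 0.27), (array([758.4,   1.7]), 365, 0.69)] 127.27611526777059
aer 192 [615.5  77.7 148.7] [614.9  77.4 148.6]
oil 276 [567.4   1.  125.4] [567.2   1.2 117.2]
tin 255 [644.3 -42.2 111. ] [642.6 -42.1 112.8]
deb 245 [627.1  17.   62.9] [626.4  17.1  63.8]
mat ((502.8644104003906, -287.09979248046875), (244.62924194335938, 224.36911010742188), 89.49256134033203)
matbig ((501.7107238769531, -284.52490234375), (205.33616638183594, 204.41571044921875), 88.66971588134766)
tray ((503.20965576171875, 318.69775390625), (213.34353637695312, 176.1805419921875), 8.635872840881348)
trayhi ((499.9757995605469, 317.6580810546875), (190.44140625, 153.95889282226562), 5.880425453186035)
caddy ((594.012451171875, 32.16016387939453), (127.45600128173828, 153.18836975097656), 12.889594078063965)
```

```bash
cat >> h.py <<'E'
def go(target,yaw=None):
    """remaining displacement in tool axes, mm, from measured pose; turn needed about tool axes"""
    s=manip.sense();M=R.from_rotvec(s["tool_rot"])
    d=M.inv().apply(np.array(target)-s["eef_pos"])
    print("t",round(s["t"],2),"pos",s["eef_pos"].round(1),"shift tool",d.round(1),"F",s["wrist_force"].round(1),"w",round(s["gripper_width"],1))
    if yaw is not None:
        D=R.from_euler('z',yaw)*R.from_euler('y',np.pi/2)
        print("turn",(M.inv()*D).as_rotvec().round(3))
E
python3 - <<'E'
from h import *
s=manip.sense();print(R.from_rotvec(s["tool_rot"]).as_matrix().round(3))
go([643.8,-42,240],0.0);go([643.8,-42,240],0.24)
E
```

```text
[[-0.     0.275  0.961]
 [-0.001  0.961 -0.275]
 [-1.    -0.001  0.   ]]
t 0.1 pos [185.7 648.5 230.7] shift tool [  -8.6 -537.7  630.5] F [ 0.5 -0.   0.2] w 85.5
turn [-0.279 -0.     0.001]
t 0.1 pos [185.7 648.5 230.7] shift tool [  -8.6 -537.7  630.5] F [ 0.5 -0.   0.2] w 85.5
turn [-0.519 -0.     0.001]
```

>>> {"name": "step_arm", "arguments": {"commands": [[0.0854,0,-0.01,0.01,-0.14,0,0],[0.0854,0,-0.02,0.02,-0.139,0,0],[0.0854,0,-0.03,0.02,0,0,0],[0.0854,0,-0.04,0.027,0,0,0],[0.0854,0,-0.04,0.027,0,0,0],[0.0854,0,-0.04,0.027,0,0,0],[0.0854,0,-0.04,0.027,0,0,0],[0.0854,0,-0.04,0.027,0,0,0]]}}

```text
t: 0.9
eef_pos: [365.4, 382.1, 231.2]
tool_rot: [-0.0, 1.571, 0.0]
wrist_force: [1.4, 0.9, 0.4]
gripper_width: 85.7
```

```bash
python3 -c "
from h import *
go([643.8,-42,240],0)"
```

```text
t 0.9 pos [365.4 382.1 231.2] shift tool [  -8.8 -424.1  278.3] F [1.4 0.9 0.4] w 85.7
turn [ 0. -0.  0.]
```

>>> {"name": "step_arm", "arguments": {"commands": [[0.0854,0,-0.04,0.026,0,0,0],[0.0854,0,-0.04,0.026,0,0,0],[0.0854,0,-0.04,0.026,0,0,0],[0.0854,0,-0.04,0.026,0,0,0],[0.0854,0,-0.04,0.026,0,0,0],[0.0854,0,-0.04,0.026,0,0,0],[0.0854,0,-0.04,0.026,0,0,0],[0.0854,0,-0.04,0.026,0,0,0]]}}

```text
t: 1.7
eef_pos: [573.4, 62.3, 231.3]
tool_rot: [-0.0, 1.571, 0.0]
wrist_force: [0.7, 0.5, 0.3]
gripper_width: 85.4
```

>>> {"name": "step_arm", "arguments": {"commands": [[0.0854,0,-0.04,0.026,0,0,0],[0.0854,0,-0.03,0.02,0,0,0],[0.0854,0,-0.02,0.014,0,0,0],[0.0854,0,-0.01,0.006,0,0,0],[0.0854,0,0,0,0,0,0],[0.0854,0,0,0,0,0,0],[0.0854,0,0,0,0,0,0],[0.0854,0,0,0,0,0,0]]}}

```text
t: 2.5
eef_pos: [638.4, -34.6, 231.5]
tool_rot: [-0.001, 1.571, 0.002]
wrist_force: [0.4, 0.6, 0.1]
gripper_width: 85.3
```

```bash
python3 -c "
from h import *
go([643.8,-42,69],0)
for n in ('top','side'):
    p,d=manip.snapshot(n);cv2.imwrite(f'pics/{n}1.png',p)"
```

```text
t 2.5 pos [638.4 -34.6 231.5] shift tool [162.5  -7.5   5.4] F [0.4 0.6 0.1] w 85.3
turn [ 0.002  0.    -0.   ]
```

View pics/side1.png

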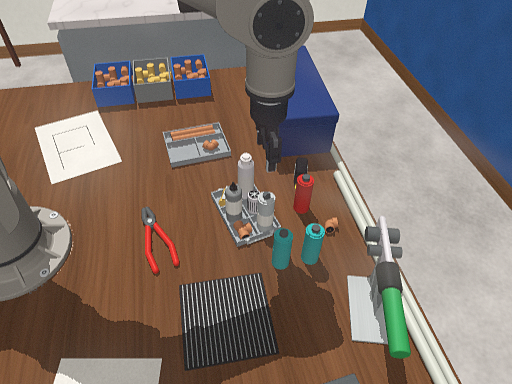

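```bash
python3 -c "
from h import *
print(proj('side',[638.4,-34.6,231.5]),proj('side',[643.8,-42,110]),proj('top',[638.4,-34.6,231.5]))
p=cv2.imread('pics/side1.png')[90:260,180:360];cv2.imwrite('pics/s1c.png',cv2.resize(p,None,fx=3,fy=3))
"
```

```text
[265.61143848 160.64978529] [266.40498082 198.06988827] [273.04710431 158.69318287]
```

View pics/s1c.png

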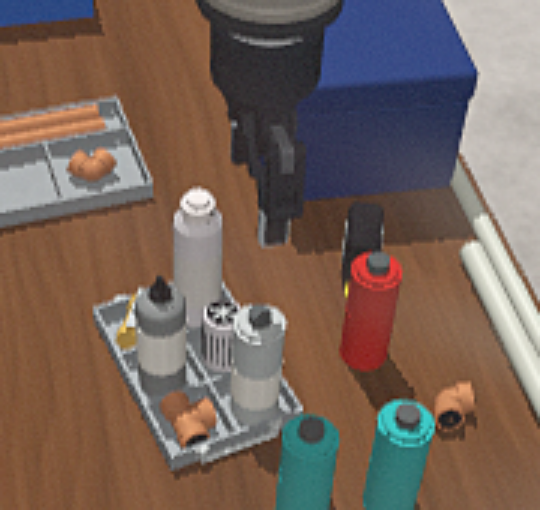

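>>> {"name": "step_arm", "arguments": {"commands": [[0.0854,0.01,-0.007,0.005,0,0,0],[0.0854,0.025,0,0,0,0,0],[0.0854,0.035,0,0,0,0,0],[0.0854,0.035,0,0,0,0,0],[0.0854,0.03,0,0,0,0,0],[0.0854,0.018,0,0,0,0,0],[0.0854,0.009,0,0,0,0,0],[0.0854,0,0,0,0,0,0]]}}

```text
t: 3.4
eef_pos: [643.2, -43.4, 67.9]
tool_rot: [-0.0, 1.573, -0.0]
wrist_force: [0.0, -0.5, 0.1]
gripper_width: 85.6
```

```bash
python3 -c "
from h import *
go([643.8,-42,69],0)"
```

```text
t 3.4 pos [643.2 -43.4  67.9] shift tool [-1.1  1.4  0.6] F [ 0.  -0.5  0.1] w 85.6
turn [-0.    -0.002  0.   ]
```

>>> {"name": "step_arm", "arguments": {"commands": [[0.03,0,0,0,0,0,0],[0.03,0,0,0,0,0,0],[0.03,0,0,0,0,0,0],[0.03,0,0,0,0,0,0],[0.03,0,0,0,0,0,0],[0.03,0,0,0,0,0,0],[0.03,0,0,0,0,0,0],[0.03,0,0,0,0,0,0]]}}

```text
t: 4.2
eef_pos: [644.5, -42.8, 70.5]
tool_rot: [0.0, 1.569, 0.001]
wrist_force: [-0.7, 0.5, 5.8]
gripper_width: 43.9
```

```bash
python3 -c "
from h import *
go([643.8,-42,69],0)
for n in ('top','side'):
    p,d=manip.snapshot(n);cv2.imwrite(f'pics/{n}2.png',p)
cv2.imwrite('pics/s2c.png',cv2.resize(p[90:260,180:360],None,fx=3,fy=3))"
```

```text
t 4.2 pos [644.5 -42.8  70.5] shift tool [ 1.5  0.8 -0.7] F [-0.7  0.5  5.8] w 43.9
turn [ 0.     0.002 -0.   ]
```

View pics/s2c.png

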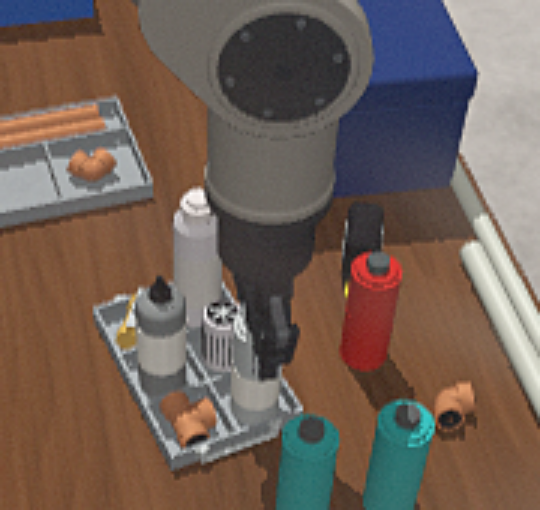

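>>> {"name": "step_arm", "arguments": {"commands": [[0.03,-0.005,0,0,0,0,0],[0.03,-0.015,0,0,0,0,0],[0.03,-0.03,0,0,0,0,0],[0.03,-0.035,0,0,0,0,0],[0.03,-0.03,0,0,0,0,0],[0.03,-0.02,0,0,0,0,0],[0.03,-0.01,0,0,0,0,0],[0.03,0,0,0,0,0,0]]}}

```text
t: 5.1
eef_pos: [644.3, -43.0, 216.1]
tool_rot: [0.0, 1.568, 0.0]
wrist_force: [0.3, -0.5, -2.9]
gripper_width: 43.9
```

>>> {"name": "step_arm", "arguments": {"commands": [[0.03,0,-0.01,-0.005,0,0,0],[0.03,0,-0.025,-0.011,0,0,0],[0.03,0,-0.039,-0.018,0,0,0],[0.03,0,-0.04,-0.018,0,0,0],[0.03,0,-0.039,-0.018,0,0,0],[0.03,0,-0.022,-0.01,0,0,0],[0.03,0,-0.012,-0.005,0,0,0],[0.03,0,0,0,0,0,0]]}}

```text
t: 5.9
eef_pos: [557.4, -231.8, 213.6]
tool_rot: [0.002, 1.572, -0.002]
wrist_force: [0.3, -0.7, -2.5]
gripper_width: 43.7
```

```bash
python3 -c "
from h import *
go([560,-230,74.5],0)
for n in ('top','side'):
    p,d=manip.snapshot(n);cv2.imwrite(f'pics/{n}3.png',p)"
```

```text
t 5.9 pos [ 557.4 -231.8  213.6] shift tool [139.1   1.8   2.8] F [ 0.3 -0.7 -2.5] w 43.7
turn [-0.003 -0.001  0.   ]
```

View pics/side3.png

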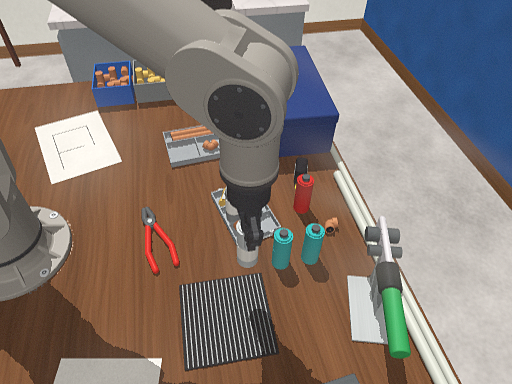

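>>> {"name": "step_arm", "arguments": {"commands": [[0.03,0.01,0,0.002,0,0,0],[0.03,0.025,0,0,0,0,0],[0.03,0.035,0,0,0,0,0],[0.03,0.03,0,0,0,0,0],[0.03,0.02,0,0,0,0,0],[0.03,0.01,0,0,0,0,0],[0.03,0.007,0,0,0,0,0],[0.03,0,0,0,0,0,0]]}}

```text
t: 6.8
eef_pos: [560.9, -229.5, 76.9]
tool_rot: [-0.001, 1.571, 0.001]
wrist_force: [0.0, 0.4, -1.9]
gripper_width: 44.3
```

```bash
python3 -c "
from h import *
go([560,-230,74.5],0)"
```

```text
t 6.8 pos [ 560.9 -229.5   76.9] shift tool [ 2.4 -0.5 -0.9] F [ 0.   0.4 -1.9] w 44.3
turn [ 0.001 -0.001 -0.   ]
```

Creep down a touch, then release gently.

>>> {"name": "step_arm", "arguments": {"commands": [[0.03,0.001,0,0,0,0,0],[0.03,0.001,0,0,0,0,0],[0.03,0,0,0,0,0,0],[0.055,0,0,0,0,0,0],[0.0854,0,0,0,0,0,0],[0.0854,0,0,0,0,0,0],[0.0854,0,0,0,0,0,0],[0.0854,0,0,0,0,0,0]]}}

```text
t: 7.6
eef_pos: [560.8, -230.0, 75.3]
tool_rot: [-0.0, 1.571, 0.0]
wrist_force: [0.0, -0.5, 0.2]
gripper_width: 85.5
```

>>> {"name": "step_arm", "arguments": {"commands": [[0.0854,-0.01,0,0,0,0,0],[0.0854,-0.025,0,0,0,0,0],[0.0854,-0.03,0,0,0,0,0],[0.0854,-0.035,0,0,0,0,0],[0.0854,-0.035,0,0,0,0,0],[0.0854,-0.02,0.01,0,0,0,0],[0.0854,0,0.035,0,0,0,0],[0.0854,0,0.045,0,0,0,0]]}}

```text
t: 8.4
eef_pos: [560.7, -140.9, 231.9]
tool_rot: [0.002, 1.569, -0.003]
wrist_force: [0.3, 0.3, -0.1]
gripper_width: 85.5
```

```bash
python3 -c "
from h import *
go([567.3,1.1,71],0)
for n in ('top','side'):
    p,d=manip.snapshot(n);cv2.imwrite(f'pics/{n}4.png',p)"
```

```text
t 8.4 pos [ 560.7 -140.9  231.9] shift tool [160.8 142.2   5.7] F [ 0.3  0.3 -0.1] w 85.5
turn [-0.003  0.002  0.001]
```

View pics/side4.png

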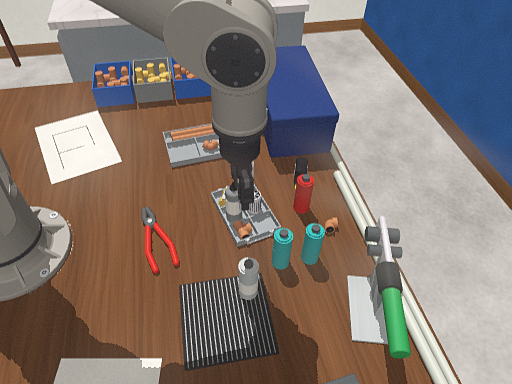

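The tin stands on the mat at (248,280). Next is the oil bottle.

>>> {"name": "step_arm", "arguments": {"commands": [[0.0854,0,0.04,0.002,0,0,0],[0.0854,0,0.04,0.002,0,0,0],[0.0854,0,0.03,0.002,0,0,0],[0.0854,0,0.02,0,0,0,0],[0.0854,0,0.012,0,0,0,0],[0.0854,0,0,0,0,0,0],[0.0854,0,0,0,0,0,0],[0.0854,0,0,0,0,0,0]]}}

```text
t: 9.3
eef_pos: [566.7, 0.5, 230.5]
tool_rot: [0.001, 1.571, -0.002]
wrist_force: [0.1, -0.7, -0.4]
gripper_width: 85.3
```

```bash
python3 -c "
from h import *
go([567.3,1.1,71],0)"
```

```text
t 9.3 pos [5.667e+02 5.000e-01 2.305e+02] shift tool [159.5   0.7   0.5] F [ 0.1 -0.7 -0.4] w 85.3
turn [-0.002  0.     0.   ]
```

>>> {"name": "step_arm", "arguments": {"commands": [[0.0854,0.01,0,0,0,0,0],[0.0854,0.025,0,0,0,0,0],[0.0854,0.035,0,0,0,0,0],[0.0854,0.035,0,0,0,0,0],[0.0854,0.03,0,0,0,0,0],[0.0854,0.016,0,0,0,0,0],[0.0854,0.008,0,0,0,0,0],[0.0854,0,0,0,0,0,0]]}}

```text
t: 10.1
eef_pos: [566.1, 1.3, 70.3]
tool_rot: [-0.0, 1.573, -0.001]
wrist_force: [-0.5, -0.1, 0.3]
gripper_width: 85.9
```

>>> {"name": "step_arm", "arguments": {"commands": [[0.03,0,0,0,0,0,0],[0.03,0,0,0,0,0,0],[0.03,0,0,0,0,0,0],[0.03,0,0,0,0,0,0],[0.03,0,0,0,0,0,0],[0.03,0,0,0,0,0,0],[0.03,0,0,0,0,0,0],[0.03,0,0,0,0,0,0]]}}

```text
t: 10.9
eef_pos: [567.4, 2.0, 72.4]
tool_rot: [0.0, 1.569, 0.0]
wrist_force: [-0.7, 0.6, 9.9]
gripper_width: 42.6
```

```bash
python3 -c "
from h import *
go([567.3,1.1,71],0)"
```

```text
t 10.9 pos [567.4   2.   72.4] shift tool [ 1.4 -0.9 -0.1] F [-0.7  0.6  9.9] w 42.6
turn [ 0.     0.002 -0.   ]
```

>>> {"name": "step_arm", "arguments": {"commands": [[0.03,-0.005,0,0,0,0,0],[0.03,-0.015,0,0,0,0,0],[0.03,-0.03,0,0,0,0,0],[0.03,-0.035,0,0,0,0,0],[0.03,-0.03,0,0,0,0,0],[0.03,-0.02,0,0,0,0,0],[0.03,-0.01,0,0,0,0,0],[0.03,0,0,0,0,0,0]]}}

```text
t: 11.7
eef_pos: [567.3, 2.1, 218.0]
tool_rot: [0.0, 1.568, 0.001]
wrist_force: [-0.6, -1.3, -1.5]
gripper_width: 42.6
```

```bash
python3 -c "
from h import *
go([450,-285,75],0)
p,d=manip.snapshot('side');cv2.imwrite('pics/side5.png',p)"
```

```text
t 11.7 pos [567.3   2.1 218. ] shift tool [ 142.5 -287.2 -117.7] F [-0.6 -1.3 -1.5] w 42.6
turn [ 0.     0.002 -0.001]
```

View pics/side5.png

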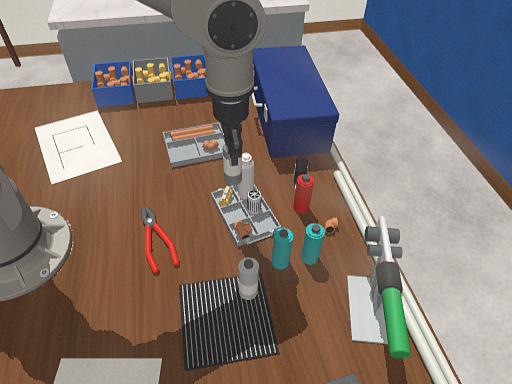

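>>> {"name": "step_arm", "arguments": {"commands": [[0.03,0,-0.01,-0.004,0,0,0],[0.03,0,-0.025,-0.01,0,0,0],[0.03,0,-0.04,-0.016,0,0,0],[0.03,0,-0.042,-0.017,0,0,0],[0.03,0,-0.042,-0.018,0,0,0],[0.03,0,-0.042,-0.018,0,0,0],[0.03,0,-0.04,-0.016,0,0,0],[0.03,0,-0.025,-0.01,0,0,0]]}}

```text
t: 12.55
eef_pos: [454.8, -267.3, 215.4]
tool_rot: [0.002, 1.573, -0.003]
wrist_force: [0.9, 0.0, -1.5]
gripper_width: 42.6
```

>>> {"name": "step_arm", "arguments": {"commands": [[0.03,0.005,-0.015,-0.006,0,0,0],[0.03,0.015,-0.006,-0.002,0,0,0],[0.03,0.03,0,0,0,0,0],[0.03,0.03,0,0,0,0,0],[0.03,0.025,0,0,0,0,0],[0.03,0.015,0,0,0,0,0],[0.03,0.01,0,0,0,0,0],[0.03,0,0,0,0,0,0]]}}

```text
t: 13.35
eef_pos: [448.4, -285.0, 84.8]
tool_rot: [0.001, 1.574, 0.0]
wrist_force: [0.1, 0.8, -1.0]
gripper_width: 42.8
```

```bash
python3 -c "
from h import *
go([450,-285,75.5],0)"
```

```text
t 13.35 pos [ 448.4 -285.    84.8] shift tool [9.3 0.  1.7] F [ 0.1  0.8 -1. ] w 42.8
turn [-0.    -0.003 -0.001]
```

>>> {"name": "step_arm", "arguments": {"commands": [[0.03,0.005,0,0.001,0,0,0],[0.03,0.003,0,0,0,0,0],[0.03,0.0015,0,0,0,0,0],[0.03,0,0,0,0,0,0],[0.055,0,0,0,0,0,0],[0.0854,0,0,0,0,0,0],[0.0854,0,0,0,0,0,0],[0.0854,0,0,0,0,0,0]]}}

```text
t: 14.15
eef_pos: [450.9, -285.0, 77.0]
tool_rot: [-0.0, 1.571, 0.0]
wrist_force: [-0.7, 0.2, -0.3]
gripper_width: 85.6
```

>>> {"name": "step_arm", "arguments": {"commands": [[0.0854,-0.01,0,0,0,0,0],[0.0854,-0.025,0,0,0,0,0],[0.0854,-0.03,0,0,0,0,0],[0.0854,-0.035,0,0,0,0,0],[0.0854,-0.035,0,0,0,0,0],[0.0854,-0.02,0.015,0.005,0,0,0],[0.0854,0,0.035,0.015,0,0,0],[0.0854,0,0.04,0.02,0,0,0]]}}

```text
t: 14.95
eef_pos: [490.8, -195.2, 233.6]
tool_rot: [0.002, 1.568, -0.003]
wrist_force: [0.5, -0.2, -0.5]
gripper_width: 85.2
```

```bash
python3 -c "
from h import *
go([615,78,83],0)
p,d=manip.snapshot('side');cv2.imwrite('pics/side6.png',p)"
```

```text
t 14.95 pos [ 490.8 -195.2  233.6] shift tool [150.8 273.6 123.1] F [ 0.5 -0.2 -0.5] w 85.2
turn [-0.003  0.002  0.   ]
```

View pics/side6.png

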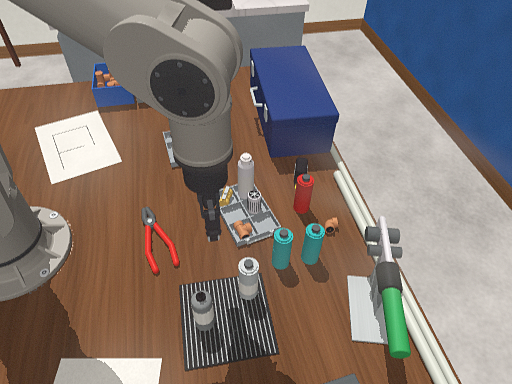

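Tin (248,280) and bottle (203,310) both stand on the mat. Now the spray can.

>>> {"name": "step_arm", "arguments": {"commands": [[0.0854,0,0.042,0.018,0,0,0],[0.0854,0,0.045,0.02,0,0,0],[0.0854,0,0.045,0.02,0,0,0],[0.0854,0,0.045,0.02,0,0,0],[0.0854,0,0.042,0.02,0,0,0],[0.0854,0,0.03,0.014,0,0,0],[0.0854,0,0.017,0.008,0,0,0],[0.0854,0,0.006,0.003,0,0,0]]}}

```text
t: 15.8
eef_pos: [614.1, 78.6, 232.0]
tool_rot: [-0.002, 1.571, 0.001]
wrist_force: [-0.1, -0.0, -0.5]
gripper_width: 85.6
```

>>> {"name": "step_arm", "arguments": {"commands": [[0.0854,0,0,0,0,0,0],[0.0854,0.01,0,0,0,0,0],[0.0854,0.02,0,0,0,0,0],[0.0854,0.02,0,0,0,0,0],[0.0854,0.01,0,0,0,0,0],[0.0854,0,0,0,0,0,0],[0.0854,0,0,0,0,0,0],[0.0854,0,0,0,0,0,0]]}}

```text
t: 16.6
eef_pos: [614.2, 76.7, 172.8]
tool_rot: [0.0, 1.57, -0.0]
wrist_force: [0.4, -0.1, -0.1]
gripper_width: 85.4
```

```bash
python3 -c "
from h import *
go([615,78,83],0)"
```

```text
t 16.6 pos [614.2  76.7 172.8] shift tool [89.8  1.3  0.7] F [ 0.4 -0.1 -0.1] w 85.4
turn [-0.     0.001 -0.   ]
```

>>> {"name": "step_arm", "arguments": {"commands": [[0.0854,0.01,0.001,0,0,0,0],[0.0854,0.02,0,0,0,0,0],[0.0854,0.025,0,0,0,0,0],[0.0854,0.018,0,0,0,0,0],[0.0854,0.01,0,0,0,0,0],[0.0854,0.004,0,0,0,0,0],[0.0854,0,0,0,0,0,0],[0.0854,0,0,0,0,0,0]]}}

```text
t: 17.4
eef_pos: [614.2, 78.1, 85.6]
tool_rot: [0.0, 1.57, 0.0]
wrist_force: [0.1, 1.0, 0.6]
gripper_width: 85.5
```

>>> {"name": "step_arm", "arguments": {"commands": [[0.03,0,0,0,0,0,0],[0.03,0,0,0,0,0,0],[0.03,0,0,0,0,0,0],[0.03,0,0,0,0,0,0],[0.03,0,0,0,0,0,0],[0.03,0,0,0,0,0,0],[0.03,0,0,0,0,0,0],[0.03,0,0,0,0,0,0]]}}

```text
t: 18.2
eef_pos: [614.1, 78.2, 85.5]
tool_rot: [0.0, 1.57, 0.0]
wrist_force: [-1.0, 0.3, 5.7]
gripper_width: 43.5
```

```bash
python3 -c "
from h import *
go([615,78,83],0)"
```

```text
t 18.2 pos [614.1  78.2  85.5] shift tool [ 2.5 -0.2  0.9] F [-1.   0.3  5.7] w 43.5
turn [ 0.     0.001 -0.   ]
```

>>> {"name": "step_arm", "arguments": {"commands": [[0.03,-0.005,0,0,0,0,0],[0.03,-0.015,0,0,0,0,0],[0.03,-0.03,0,0,0,0,0],[0.03,-0.04,0,0,0,0,0],[0.03,-0.035,0,0,0,0,0],[0.03,-0.025,0,0,0,0,0],[0.03,-0.015,0,0,0,0,0],[0.03,-0.005,0,0,0,0,0]]}}

```text
t: 19.0
eef_pos: [614.2, 78.0, 256.8]
tool_rot: [0.0, 1.569, 0.001]
wrist_force: [1.4, 0.6, -2.7]
gripper_width: 43.4
```

```bash
python3 -c "
from h import *
go([560,-340,75],0)
p,d=manip.snapshot('side');cv2.imwrite('pics/side7.png',p)"
```

```text
t 19.0 pos [614.2  78.  256.8] shift tool [ 181.3 -418.2  -54.7] F [ 1.4  0.6 -2.7] w 43.4
turn [ 0.     0.002 -0.001]
```

View pics/side7.png

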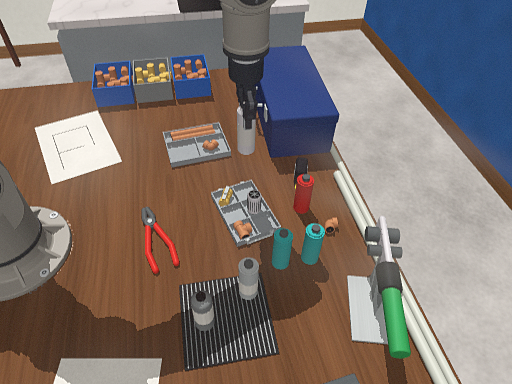

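>>> {"name": "step_arm", "arguments": {"commands": [[0.03,0,-0.01,-0.001,0,0,0],[0.03,0,-0.025,-0.003,0,0,0],[0.03,0,-0.04,-0.005,0,0,0],[0.03,0,-0.045,-0.006,0,0,0],[0.03,0,-0.045,-0.006,0,0,0],[0.03,0,-0.045,-0.006,0,0,0],[0.03,0,-0.045,-0.006,0,0,0],[0.03,0,-0.045,-0.006,0,0,0]]}}

```text
t: 19.85
eef_pos: [573.2, -224.3, 253.4]
tool_rot: [0.0, 1.573, -0.0]
wrist_force: [0.6, 0.2, -2.2]
gripper_width: 43.5
```

>>> {"name": "step_arm", "arguments": {"commands": [[0.03,0,-0.045,-0.006,0,0,0],[0.03,0,-0.035,-0.005,0,0,0],[0.03,0,-0.025,-0.004,0,0,0],[0.03,0,-0.013,-0.001,0,0,0],[0.03,0.01,0,0,0,0,0],[0.03,0.02,0,0,0,0,0],[0.03,0.02,0,0,0,0,0],[0.03,0.01,0,0,0,0,0]]}}

```text
t: 20.65
eef_pos: [558.4, -337.8, 192.0]
tool_rot: [-0.0, 1.574, 0.003]
wrist_force: [-0.1, 0.1, -1.1]
gripper_width: 43.4
```

```bash
python3 -c "
from h import *
go([560,-340,88.5],0)"
```

```text
t 20.65 pos [ 558.4 -337.8  192. ] shift tool [103.5  -2.4   1.9] F [-0.1  0.1 -1.1] w 43.4
turn [ 0.002 -0.003 -0.002]
```

>>> {"name": "step_arm", "arguments": {"commands": [[0.03,0.01,-0.001,0.001,0,0,0],[0.03,0.02,0,0,0,0,0],[0.03,0.025,0,0,0,0,0],[0.03,0.022,0,0,0,0,0],[0.03,0.014,0,0,0,0,0],[0.03,0.007,0,0,0,0,0],[0.03,0,0,0,0,0,0],[0.03,0,0,0,0,0,0]]}}

```text
t: 21.45
eef_pos: [560.3, -341.3, 97.7]
tool_rot: [-0.001, 1.57, -0.0]
wrist_force: [0.9, -0.4, -0.5]
gripper_width: 43.5
```

```bash
python3 -c "
from h import *
go([560,-340,88.5],0)"
```

```text
t 21.45 pos [ 560.3 -341.3   97.7] shift tool [ 9.2  1.3 -0.3] F [ 0.9 -0.4 -0.5] w 43.5
turn [0.    0.001 0.001]
```

>>> {"name": "step_arm", "arguments": {"commands": [[0.03,0.004,0,0,0,0,0],[0.03,0.003,0,0,0,0,0],[0.03,0.0015,0,0,0,0,0],[0.03,0,0,0,0,0,0],[0.055,0,0,0,0,0,0],[0.0854,0,0,0,0,0,0],[0.0854,0,0,0,0,0,0],[0.0854,0,0,0,0,0,0]]}}

```text
t: 22.25
eef_pos: [559.8, -341.0, 88.3]
tool_rot: [-0.0, 1.571, 0.0]
wrist_force: [0.2, -0.8, 0.8]
gripper_width: 85.4
```

>>> {"name": "step_arm", "arguments": {"commands": [[0.0854,-0.01,0,0,0,0,0],[0.0854,-0.025,0,0,0,0,0],[0.0854,-0.03,0,0,0,0,0],[0.0854,-0.035,0,0,0,0,0],[0.0854,-0.035,0,0,0,0,0],[0.0854,-0.015,0.015,0.003,0,0,0],[0.0854,0,0.035,0.007,0,0,0],[0.0854,0,0.045,0.009,0,0,0]]}}

```text
t: 23.05
eef_pos: [578.5, -247.0, 239.9]
tool_rot: [0.002, 1.569, -0.004]
wrist_force: [0.6, 1.0, -0.2]
gripper_width: 85.3
```

```bash
python3 -c "
from h import *
go([627,17.5,28],0)
p,d=manip.snapshot('side');cv2.imwrite('pics/side8.png',p)"
```

```text
t 23.05 pos [ 578.5 -247.   239.9] shift tool [211.7 264.9  47.3] F [ 0.6  1.  -0.2] w 85.3
turn [-0.003  0.002  0.001]
```

View pics/side8.png

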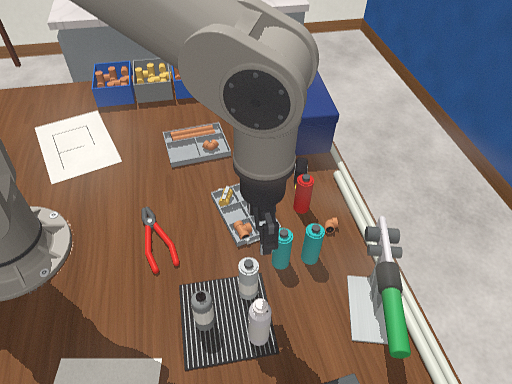

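All three stand on the mat. Now the deburrer.

>>> {"name": "step_arm", "arguments": {"commands": [[0.0854,0,0.045,0.008,0,0,0],[0.0854,0,0.045,0.008,0,0,0],[0.0854,0,0.045,0.008,0,0,0],[0.0854,0,0.045,0.008,0,0,0],[0.0854,0,0.042,0.007,0,0,0],[0.0854,0,0.025,0.004,0,0,0],[0.0854,0,0.012,0.002,0,0,0],[0.0854,0,0.003,0.001,0,0,0]]}}

```text
t: 23.9
eef_pos: [624.8, 17.0, 238.7]
tool_rot: [-0.001, 1.571, 0.001]
wrist_force: [-0.5, -0.3, 0.1]
gripper_width: 85.4
```

>>> {"name": "step_arm", "arguments": {"commands": [[0.0854,0.01,0,0,0,0,0],[0.0854,0.03,0,0,0,0,0],[0.0854,0.04,0,0,0,0,0],[0.0854,0.04,0,0,0,0,0],[0.0854,0.03,0,0,0,0,0],[0.0854,0.01,0,0,0,0,0],[0.0854,0,0,0,0,0,0],[0.0854,0,0,0,0,0,0]]}}

```text
t: 24.7
eef_pos: [625.5, 15.0, 79.5]
tool_rot: [0.001, 1.569, -0.001]
wrist_force: [0.7, -0.2, 0.3]
gripper_width: 85.5
```

```bash
python3 -c "
from h import *
go([627,17.5,30],0)"
```

```text
t 24.7 pos [625.5  15.   79.5] shift tool [49.5  2.5  1.5] F [ 0.7 -0.2  0.3] w 85.5
turn [-0.001  0.001  0.   ]
```

>>> {"name": "step_arm", "arguments": {"commands": [[0.0854,0.01,0.002,0.001,0,0,0],[0.0854,0.015,0,0,0,0,0],[0.0854,0.013,0,0,0,0,0],[0.0854,0.007,0,0,0,0,0],[0.0854,0.004,0,0,0,0,0],[0.0854,0,0,0,0,0,0],[0.0854,0,0,0,0,0,0],[0.06,0,0,0,0,0,0]]}}

```text
t: 25.5
eef_pos: [626.1, 18.0, 29.8]
tool_rot: [-0.0, 1.57, 0.0]
wrist_force: [0.4, -0.1, 0.5]
gripper_width: 73.5
```

>>> {"name": "step_arm", "arguments": {"commands": [[0.025,0,0,0,0,0,0],[0.025,0,0,0,0,0,0],[0.025,0,0,0,0,0,0],[0.025,0,0,0,0,0,0],[0.025,0,0,0,0,0,0],[0.025,0,0,0,0,0,0],[0.025,0,0,0,0,0,0],[0.025,0,0,0,0,0,0]]}}

```text
t: 26.3
eef_pos: [626.0, 18.1, 29.9]
tool_rot: [0.0, 1.57, 0.0]
wrist_force: [-2.8, -0.2, 7.8]
gripper_width: 36.3
```

```bash
python3 -c "
from h import *
go([627,17.5,30],0)"
```

```text
t 26.3 pos [626.   18.1  29.9] shift tool [-0.1 -0.6  1. ] F [-2.8 -0.2  7.8] w 36.3
turn [ 0.     0.001 -0.   ]
```

>>> {"name": "step_arm", "arguments": {"commands": [[0.025,-0.005,0,0,0,0,0],[0.025,-0.015,0,0,0,0,0],[0.025,-0.025,0,0,0,0,0],[0.025,-0.025,0,0,0,0,0],[0.025,-0.02,0,0,0,0,0],[0.025,-0.01,0,0,0,0,0],[0.025,0,0,0,0,0,0],[0.025,0,0,0,0,0,0]]}}

```text
t: 27.1
eef_pos: [625.4, 18.2, 128.9]
tool_rot: [-0.0, 1.571, 0.0]
wrist_force: [-1.2, 0.7, -1.3]
gripper_width: 36.1
```

```bash
python3 -c "
from h import *
go([456,286,30],0)
p,d=manip.snapshot('side');cv2.imwrite('pics/side9.png',p)"
```

```text
t 27.1 pos [625.4  18.2 128.9] shift tool [  99.   267.9 -169.3] F [-1.2  0.7 -1.3] w 36.1
turn [ 0. -0. -0.]
```

View pics/side9.png

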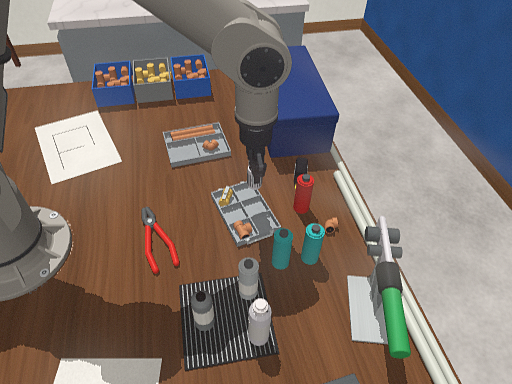

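>>> {"name": "step_arm", "arguments": {"commands": [[0.025,0,0.01,-0.006,0,0,0],[0.025,0,0.023,-0.014,0,0,0],[0.025,0,0.035,-0.022,0,0,0],[0.025,0,0.038,-0.024,0,0,0],[0.025,0,0.038,-0.024,0,0,0],[0.025,0,0.038,-0.024,0,0,0],[0.025,0,0.036,-0.023,0,0,0],[0.025,0,0.028,-0.018,0,0,0]]}}

```text
t: 27.95
eef_pos: [468.0, 266.5, 128.6]
tool_rot: [-0.002, 1.572, 0.002]
wrist_force: [0.7, 1.0, -1.8]
gripper_width: 36.3
```

>>> {"name": "step_arm", "arguments": {"commands": [[0.025,0,0.016,-0.01,0,0,0],[0.025,0,0.006,-0.004,0,0,0],[0.025,0.01,0,0,0,0,0],[0.025,0.02,0,0,0,0,0],[0.025,0.02,0,0,0,0,0],[0.025,0.015,0,0,0,0,0],[0.025,0.005,0,0,0,0,0],[0.025,0,0,0,0,0,0]]}}

```text
t: 28.75
eef_pos: [456.8, 284.6, 58.3]
tool_rot: [-0.0, 1.572, -0.002]
wrist_force: [-0.2, -0.2, -0.7]
gripper_width: 36.4
```

```bash
python3 -c "
from h import *
go([456,286,30],0)
p,d=manip.snapshot('side');cv2.imwrite('pics/side10.png',p);cv2.imwrite('pics/s10c.png',cv2.resize(p[60:240,130:310],None,fx=3,fy=3))
p,d=manip.snapshot('top');cv2.imwrite('pics/top10.png',p);np.save('pics/top10.npy',d)
W=cloud('top',d);z=W[...,2]
for m in [(z>15)&(z<24)&(W[...,0]>500)&(W[...,0]<710)&(W[...,1]>-110)&(W[...,1]<130)]:
    n,l,s,_=cv2.connectedComponentsWithStats(m.astype(np.uint8));k=l==1+np.argmax(s[1:,4]);print(cv2.minAreaRect(W[k][:,:2].astype(np.float32)))
"
```

```text
t 28.75 pos [456.8 284.6  58.3] shift tool [28.3  1.5 -0.8] F [-0.2 -0.2 -0.7] w 36.4
turn [-0.001 -0.001  0.002]
((599.4270629882812, 8.703140258789062), (127.71648406982422, 201.05628967285156), 13.043505668640137)
```

View pics/s10c.png

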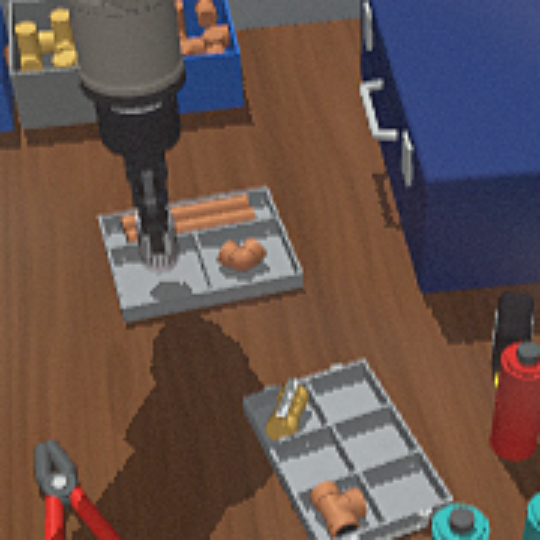

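View pics/top10.png

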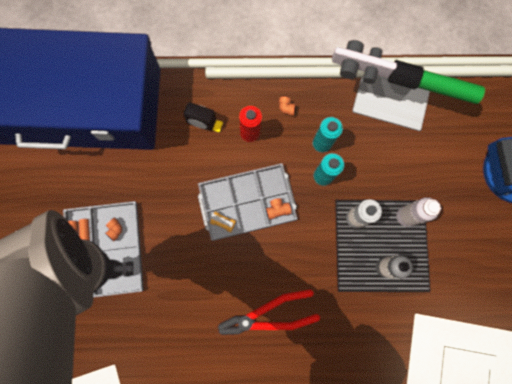

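>>> {"name": "step_arm", "arguments": {"commands": [[0.025,0.008,0,0,0,0,0],[0.025,0.009,0,0,0,0,0],[0.025,0.006,0,0,0,0,0],[0.025,0.003,0,0,0,0,0],[0.025,0.001,0,0,0,0,0],[0.025,0,0,0,0,0,0],[0.025,0,0,0,0,0,0],[0.025,0,0,0,0,0,0]]}}

```text
t: 29.65
eef_pos: [456.8, 286.1, 32.5]
tool_rot: [0.0, 1.571, 0.0]
wrist_force: [0.2, -0.5, -1.2]
gripper_width: 36.3
```

```bash
python3 -c "
from h import *
go([456,286,30],0)"
```

```text
t 29.65 pos [456.8 286.1  32.5] shift tool [ 2.5 -0.1 -0.8] F [ 0.2 -0.5 -1.2] w 36.3
turn [ 0.  0. -0.]
```

>>> {"name": "step_arm", "arguments": {"commands": [[0.025,0.001,0,0,0,0,0],[0.025,0.001,0,0,0,0,0],[0.025,0,0,0,0,0,0],[0.045,0,0,0,0,0,0],[0.065,0,0,0,0,0,0],[0.065,0,0,0,0,0,0],[0.065,0,0,0,0,0,0],[0.065,0,0,0,0,0,0]]}}

```text
t: 30.45
eef_pos: [456.7, 286.0, 30.3]
tool_rot: [-0.0, 1.571, 0.0]
wrist_force: [-0.2, -0.5, 0.4]
gripper_width: 65.3
```

>>> {"name": "step_arm", "arguments": {"commands": [[0.065,-0.01,0,0,0,0,0],[0.065,-0.025,0,0,0,0,0],[0.0854,-0.04,0,0,0,0,0],[0.0854,-0.045,0,0,0,0,0],[0.0854,-0.045,0,0,0,0,0],[0.0854,-0.035,-0.015,0.005,0,0,0],[0.0854,-0.01,-0.03,0.01,0,0,0],[0.0854,0,-0.04,0.01,0,0,0]]}}

```text
t: 31.25
eef_pos: [482.5, 201.7, 243.1]
tool_rot: [0.0, 1.568, 0.004]
wrist_force: [0.5, 0.1, -0.1]
gripper_width: 85.3
```

>>> {"name": "step_arm", "arguments": {"commands": [[0.0854,0,-0.045,0.01,0,0,0],[0.0854,0,-0.045,0.01,0,0,0],[0.0854,0,-0.045,0.01,0,0,0],[0.0854,0,-0.045,0.01,0,0,0],[0.0854,0,-0.03,0.005,0,0,0],[0.0854,0,-0.015,0,0,0,0],[0.0854,0,0,0,0,0,0],[0.0854,0,0,0,0,0,0]]}}

```text
t: 32.05
eef_pos: [526.6, -23.8, 240.7]
tool_rot: [0.001, 1.571, 0.0]
wrist_force: [0.1, -0.5, 0.3]
gripper_width: 85.3
```

```bash
cat >> fit.py <<'E'
def tops(W,lst):
    for nm,c,a,b in lst:
        m=(np.hypot(W[...,0]-c[0],W[...,1]-c[1])<28)&(W[...,2]>a)&(W[...,2]<b)
        q=W[m]
        if len(q):print(nm,len(q),((q.min(0)+q.max(0))/2).round(1),q.mean(0).round(1))
E
python3 -c "
from fit import *
go([560,-341,88],0)
WW=[]
for n in ('top','side'):
    p,d=manip.snapshot(n);cv2.imwrite(f'pics/{n}11.png',p);WW.append(cloud(n,d))
for nm,c,r,a,b in [('aer',(560,-341),22.5,30,115),('oil',(450,-285),22,30,100),('tin',(560,-230),22.3,30,108),('deb',(457,286),20,20,58)]:
    print(nm,fitcyl(WW,c,r,a,b))
tops(WW[0],[('aer',(560,-340),143,158),('oil',(450,-285),110,145),('tin',(560,-230),108,119),('deb',(457,286),58,68)])
"
```

```text
t 32.05 pos [526.6 -23.8 240.7] shift tool [ 152.6 -317.3   33.4] F [ 0.1 -0.5  0.3] w 85.3
turn [-0.  0. -0.]
aer [(array([ 562.3, -340.9]), 328, 0.35), (array([ 560.1, -340.4]), 381, 0.31)]
oil [(array([ 452.2, -286.3]), 218, 0.28), (array([ 450. , -285.5]), 309, 0.33)]
tin [None, (array([ 559.4, -229.1]), 335, 0.48)]
deb [(array([457.7, 286.3]), 95, 0.5), (array([456.5, 286.6]), 127, 0.99)]
aer 212 [ 562.3 -340.5  150.3] [ 561.4 -338.6  150.8]
oil 357 [ 452.1 -285.6  126.8] [ 452.2 -283.6  118.6]
tin 151 [ 561.  -237.2  113.9] [ 560.  -236.9  116. ]
deb 281 [457.8 284.4  63. ] [457.6 283.9  63.7]
```

View pics/side11.png

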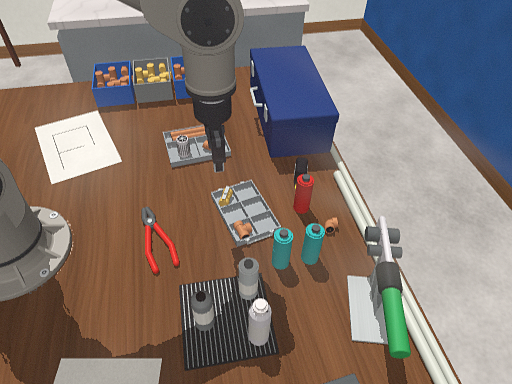

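View pics/top11.png

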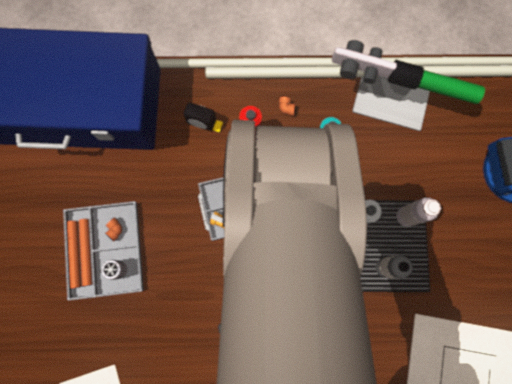

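Deburrer stands in the tray's empty compartment (top view 111,269). Returning the spray can first.

>>> {"name": "step_arm", "arguments": {"commands": [[0.0854,0,-0.03,0.003,0,0,0],[0.0854,0,-0.045,0.004,0,0,0],[0.0854,0,-0.045,0.005,0,0,0],[0.0854,0,-0.045,0.005,0,0,0],[0.0854,0,-0.045,0.005,0,0,0],[0.0854,0,-0.045,0.005,0,0,0],[0.0854,0,-0.035,0.004,0,0,0],[0.0854,0,-0.02,0.002,0,0,0]]}}

```text
t: 32.95
eef_pos: [559.9, -336.0, 240.2]
tool_rot: [-0.0, 1.571, -0.001]
wrist_force: [-0.4, 0.7, 0.3]
gripper_width: 85.7
```

>>> {"name": "step_arm", "arguments": {"commands": [[0.0854,0.005,-0.007,0,0,0,0],[0.0854,0.015,0,0,0,0,0],[0.0854,0.02,0,0,0,0,0],[0.0854,0.02,0,0,0,0,0],[0.0854,0.01,0,0,0,0,0],[0.0854,0,0,0,0,0,0],[0.0854,0,0,0,0,0,0],[0.0854,0,0,0,0,0,0]]}}

```text
t: 33.75
eef_pos: [560.3, -340.9, 171.2]
tool_rot: [-0.001, 1.57, 0.0]
wrist_force: [0.7, -0.1, 0.8]
gripper_width: 85.3
```

```bash
python3 -c "
from h import *
go([560,-341,88.5],0)"
```

```text
t 33.75 pos [ 560.3 -340.9  171.2] shift tool [82.7 -0.  -0.4] F [ 0.7 -0.1  0.8] w 85.3
turn [0.    0.001 0.   ]
```

>>> {"name": "step_arm", "arguments": {"commands": [[0.0854,0.01,0,0,0,0,0],[0.0854,0.02,0,0,0,0,0],[0.0854,0.023,0,0,0,0,0],[0.0854,0.017,0,0,0,0,0],[0.0854,0.009,0,0,0,0,0],[0.0854,0.004,0,0,0,0,0],[0.0854,0,0,0,0,0,0],[0.0854,0,0,0,0,0,0]]}}

```text
t: 34.55
eef_pos: [560.2, -341.3, 88.1]
tool_rot: [-0.0, 1.57, -0.0]
wrist_force: [-0.4, 0.1, 0.3]
gripper_width: 85.3
```

>>> {"name": "step_arm", "arguments": {"commands": [[0.03,0,0,0,0,0,0],[0.03,0,0,0,0,0,0],[0.03,0,0,0,0,0,0],[0.03,0,0,0,0,0,0],[0.03,0,0,0,0,0,0],[0.03,0,0,0,0,0,0],[0.03,0,0,0,0,0,0],[0.03,0,0,0,0,0,0]]}}

```text
t: 35.35
eef_pos: [560.2, -341.0, 88.0]
tool_rot: [-0.0, 1.57, 0.0]
wrist_force: [-1.7, 2.2, 6.4]
gripper_width: 43.3
```

```bash
python3 -c "
from h import *
go([560,-341,88.5],0)"
```

```text
t 35.35 pos [ 560.2 -341.    88. ] shift tool [-0.5 -0.  -0.2] F [-1.7  2.2  6.4] w 43.3
turn [0.    0.001 0.   ]
```

>>> {"name": "step_arm", "arguments": {"commands": [[0.03,-0.005,0,0,0,0,0],[0.03,-0.015,0,0,0,0,0],[0.03,-0.03,0,0,0,0,0],[0.03,-0.04,0,0,0,0,0],[0.03,-0.035,0,0,0,0,0],[0.03,-0.025,0,0,0,0,0],[0.03,-0.015,0,0,0,0,0],[0.03,-0.005,0,0,0,0,0]]}}

```text
t: 36.15
eef_pos: [560.1, -341.3, 259.2]
tool_rot: [-0.001, 1.569, -0.0]
wrist_force: [0.2, -0.4, -2.1]
gripper_width: 43.4
```

```bash
python3 -c "
from h import *
go([614.3,78,85.5],0)"
```

```text
t 36.15 pos [ 560.1 -341.3  259.2] shift tool [173.6 419.4  53.9] F [ 0.2 -0.4 -2.1] w 43.4
turn [0.    0.002 0.001]
```

>>> {"name": "step_arm", "arguments": {"commands": [[0.03,0,0.01,0.001,0,0,0],[0.03,0,0.025,0.003,0,0,0],[0.03,0,0.04,0.005,0,0,0],[0.03,0,0.045,0.006,0,0,0],[0.03,0,0.045,0.006,0,0,0],[0.03,0,0.045,0.006,0,0,0],[0.03,0,0.045,0.006,0,0,0],[0.03,0,0.045,0.006,0,0,0]]}}

```text
t: 36.95
eef_pos: [597.8, -38.2, 255.8]
tool_rot: [-0.001, 1.573, 0.0]
wrist_force: [1.0, -0.4, -0.9]
gripper_width: 43.5
```

>>> {"name": "step_arm", "arguments": {"commands": [[0.03,0,0.045,0.006,0,0,0],[0.03,0,0.035,0.004,0,0,0],[0.03,0,0.025,0.003,0,0,0],[0.03,0,0.014,0.002,0,0,0],[0.03,0.01,0,0,0,0,0],[0.03,0.02,0,0,0,0,0],[0.03,0.02,0,0,0,0,0],[0.03,0.01,0,0,0,0,0]]}}

```text
t: 37.75
eef_pos: [612.5, 76.4, 194.9]
tool_rot: [0.0, 1.574, -0.002]
wrist_force: [-0.0, -0.4, -2.4]
gripper_width: 43.6
```

>>> {"name": "step_arm", "arguments": {"commands": [[0.03,0.01,0,0,0,0,0],[0.03,0.02,0,0,0,0,0],[0.03,0.02,0,0,0,0,0],[0.03,0.01,0,0,0,0,0],[0.03,0,0,0,0,0,0],[0.03,0,0,0,0,0,0],[0.03,0,0,0,0,0,0],[0.03,0,0,0,0,0,0]]}}

```text
t: 38.55
eef_pos: [614.2, 78.1, 138.2]
tool_rot: [0.0, 1.57, 0.0]
wrist_force: [0.4, -0.9, -2.0]
gripper_width: 43.6
```

```bash
python3 -c "
from h import *
go([614.3,78,85.5],0)
p,d=manip.snapshot('side');cv2.imwrite('pics/s12c.png',cv2.resize(p[90:260,150:330],None,fx=3,fy=3))"
```

```text
t 38.55 pos [614.2  78.1 138.2] shift tool [52.7 -0.1  0.1] F [ 0.4 -0.9 -2. ] w 43.6
turn [ 0.     0.001 -0.   ]
```

View pics/s12c.png

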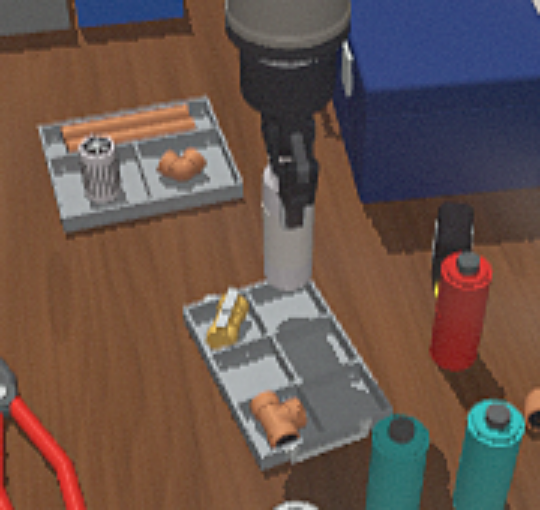

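>>> {"name": "step_arm", "arguments": {"commands": [[0.03,0.008,0,0,0,0,0],[0.03,0.012,0,0,0,0,0],[0.03,0.012,0,0,0,0,0],[0.03,0.01,0,0,0,0,0],[0.03,0.006,0,0,0,0,0],[0.03,0.003,0,0,0,0,0],[0.03,0,0,0,0,0,0],[0.03,0,0,0,0,0,0]]}}

```text
t: 39.4
eef_pos: [614.0, 78.0, 86.6]
tool_rot: [-0.0, 1.57, 0.0]
wrist_force: [0.2, -0.3, -1.8]
gripper_width: 43.3
```

```bash
python3 -c "
from h import *
go([614.3,78,85.5],0)"
```

```text
t 39.4 pos [614.   78.   86.6] shift tool [1.1 0.  0.3] F [ 0.2 -0.3 -1.8] w 43.3
turn [ 0.  0. -0.]
```

>>> {"name": "step_arm", "arguments": {"commands": [[0.03,0.001,0,0,0,0,0],[0.03,0,0,0,0,0,0],[0.055,0,0,0,0,0,0],[0.0854,0,0,0,0,0,0],[0.0854,0,0,0,0,0,0],[0.0854,0,0,0,0,0,0],[0.0854,0,0,0,0,0,0],[0.0854,0,0,0,0,0,0]]}}

```text
t: 40.2
eef_pos: [613.7, 78.0, 85.3]
tool_rot: [-0.0, 1.571, 0.0]
wrist_force: [-0.3, -0.5, -0.2]
gripper_width: 85.5
```

>>> {"name": "step_arm", "arguments": {"commands": [[0.0854,-0.01,0,0,0,0,0],[0.0854,-0.025,0,0,0,0,0],[0.0854,-0.03,0,0,0,0,0],[0.0854,-0.035,0,0,0,0,0],[0.0854,-0.035,0,0,0,0,0],[0.0854,-0.015,-0.015,-0.005,0,0,0],[0.0854,0,-0.035,-0.014,0,0,0],[0.0854,0,-0.042,-0.019,0,0,0]]}}

```text
t: 41.0
eef_pos: [575.5, -14.3, 235.9]
tool_rot: [-0.002, 1.57, 0.002]
wrist_force: [1.5, -1.4, 0.1]
gripper_width: 85.2
```

```bash
python3 -c "
from h import *
go([450.5,-285,76],0)
p,d=manip.snapshot('side');cv2.imwrite('pics/side13.png',p)"
```

```text
t 41.0 pos [575.5 -14.3 235.9] shift tool [ 159.7 -270.4 -125.8] F [ 1.5 -1.4  0.1] w 85.2
turn [ 0.003  0.001 -0.   ]
```

View pics/side13.png

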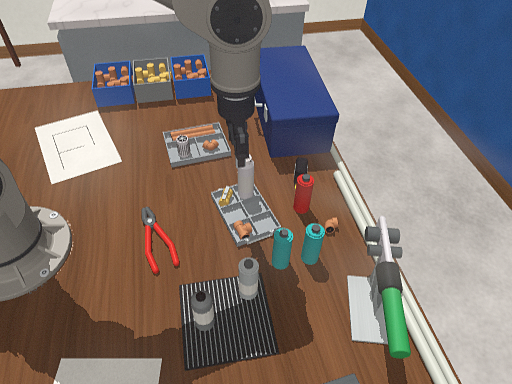

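The can stands back in the far left compartment (246,178). Next is the oil bottle.

>>> {"name": "step_arm", "arguments": {"commands": [[0.0854,0,-0.04,-0.018,0,0,0],[0.0854,0,-0.043,-0.02,0,0,0],[0.0854,0,-0.043,-0.02,0,0,0],[0.0854,0,-0.043,-0.02,0,0,0],[0.0854,0,-0.043,-0.02,0,0,0],[0.0854,0,-0.03,-0.014,0,0,0],[0.0854,0,-0.018,-0.008,0,0,0],[0.0854,0,-0.007,-0.004,0,0,0]]}}

```text
t: 41.85
eef_pos: [450.2, -283.2, 235.6]
tool_rot: [0.002, 1.571, -0.003]
wrist_force: [0.0, 0.6, -0.4]
gripper_width: 85.3
```

>>> {"name": "step_arm", "arguments": {"commands": [[0.0854,0,0,0,0,0,0],[0.0854,0.01,0,0,0,0,0],[0.0854,0.02,0,0,0,0,0],[0.0854,0.025,0,0,0,0,0],[0.0854,0.015,0,0,0,0,0],[0.0854,0.005,0,0,0,0,0],[0.0854,0,0,0,0,0,0],[0.0854,0,0,0,0,0,0]]}}

```text
t: 42.65
eef_pos: [452.2, -281.1, 160.9]
tool_rot: [-0.001, 1.57, -0.0]
wrist_force: [-0.6, -0.9, 0.9]
gripper_width: 85.2
```

```bash
python3 -c "
from h import *
go([450.8,-285,76],0)"
```

```text
t 42.65 pos [ 452.2 -281.1  160.9] shift tool [84.9 -3.8 -1.5] F [-0.6 -0.9  0.9] w 85.2
turn [0.    0.001 0.   ]
```

>>> {"name": "step_arm", "arguments": {"commands": [[0.0854,0.01,-0.003,-0.001,0,0,0],[0.0854,0.02,0,0,0,0,0],[0.0854,0.023,0,0,0,0,0],[0.0854,0.018,0,0,0,0,0],[0.0854,0.01,0,0,0,0,0],[0.0854,0.004,0,0,0,0,0],[0.0854,0,0,0,0,0,0],[0.0854,0,0,0,0,0,0]]}}

```text
t: 43.45
eef_pos: [451.2, -284.3, 76.0]
tool_rot: [-0.0, 1.57, -0.0]
wrist_force: [-0.3, -0.2, -0.6]
gripper_width: 85.5
```

>>> {"name": "step_arm", "arguments": {"commands": [[0.03,0,0,0,0,0,0],[0.03,0,0,0,0,0,0],[0.03,0,0,0,0,0,0],[0.03,0,0,0,0,0,0],[0.03,0,0,0,0,0,0],[0.03,0,0,0,0,0,0],[0.03,0,0,0,0,0,0],[0.03,0,0,0,0,0,0]]}}

```text
t: 44.25
eef_pos: [451.2, -284.3, 75.9]
tool_rot: [-0.0, 1.57, -0.0]
wrist_force: [-0.5, 0.4, 9.1]
gripper_width: 42.8
```

```bash
python3 -c "
from h import *
go([450.8,-285,76],0)"
```

```text
t 44.25 pos [ 451.2 -284.3   75.9] shift tool [-0.1 -0.7 -0.4] F [-0.5  0.4  9.1] w 42.8
turn [0.    0.001 0.   ]
```

>>> {"name": "step_arm", "arguments": {"commands": [[0.03,-0.005,0,0,0,0,0],[0.03,-0.015,0,0,0,0,0],[0.03,-0.03,0,0,0,0,0],[0.03,-0.04,0,0,0,0,0],[0.03,-0.035,0,0,0,0,0],[0.03,-0.02,0,0,0,0,0],[0.03,-0.01,0,0,0,0,0],[0.03,0,0,0,0,0,0]]}}

```text
t: 45.05
eef_pos: [451.2, -284.1, 231.6]
tool_rot: [-0.0, 1.569, 0.0]
wrist_force: [-0.1, -0.6, -2.0]
gripper_width: 42.6
```

```bash
python3 -c "
from h import *
go([567,1.7,72.5],0)"
```

```text
t 45.05 pos [ 451.2 -284.1  231.6] shift tool [159.3 285.8 115.6] F [-0.1 -0.6 -2. ] w 42.6
turn [0.    0.002 0.   ]
```

>>> {"name": "step_arm", "arguments": {"commands": [[0.03,0,0.01,0.004,0,0,0],[0.03,0,0.025,0.01,0,0,0],[0.03,0,0.04,0.016,0,0,0],[0.03,0,0.042,0.017,0,0,0],[0.03,0,0.042,0.017,0,0,0],[0.03,0,0.042,0.017,0,0,0],[0.03,0,0.04,0.016,0,0,0],[0.03,0,0.025,0.01,0,0,0]]}}

```text
t: 45.85
eef_pos: [557.8, -13.6, 228.6]
tool_rot: [-0.003, 1.573, 0.003]
wrist_force: [0.2, -0.4, -0.5]
gripper_width: 42.5
```

>>> {"name": "step_arm", "arguments": {"commands": [[0.03,0,0.015,0.007,0,0,0],[0.03,0,0.005,0.002,0,0,0],[0.03,0.01,0,0,0,0,0],[0.03,0.025,0,0,0,0,0],[0.03,0.03,0,0,0,0,0],[0.03,0.025,0,0,0,0,0],[0.03,0.01,0,0,0,0,0],[0.03,0,0,0,0,0,0]]}}

```text
t: 46.65
eef_pos: [565.6, 0.5, 129.1]
tool_rot: [0.001, 1.573, -0.002]
wrist_force: [-0.2, -0.4, -1.1]
gripper_width: 42.6
```

```bash
python3 -c "
from h import *
go([567.3,1.7,73],0)"
```

```text
t 46.65 pos [5.656e+02 5.000e-01 1.291e+02] shift tool [56.1  1.3  1.8] F [-0.2 -0.4 -1.1] w 42.6
turn [-0.002 -0.002  0.001]
```

>>> {"name": "step_arm", "arguments": {"commands": [[0.03,0.005,0.001,0.001,0,0,0],[0.03,0.012,0,0,0,0,0],[0.03,0.012,0,0,0,0,0],[0.03,0.01,0,0,0,0,0],[0.03,0.008,0,0,0,0,0],[0.03,0.004,0,0,0,0,0],[0.03,0.001,0,0,0,0,0],[0.03,0,0,0,0,0,0]]}}

```text
t: 47.45
eef_pos: [567.8, 2.9, 78.3]
tool_rot: [-0.0, 1.571, -0.0]
wrist_force: [0.1, -0.2, -2.3]
gripper_width: 42.5
```

```bash
python3 -c "
from h import *
go([567.3,1.7,73],0)"
```

```text
t 47.45 pos [567.8   2.9  78.3] shift tool [ 5.3 -1.2 -0.5] F [ 0.1 -0.2 -2.3] w 42.5
turn [ 0. -0.  0.]
```

>>> {"name": "step_arm", "arguments": {"commands": [[0.03,0.003,-0.001,0,0,0,0],[0.03,0.002,0,0,0,0,0],[0.03,0,0,0,0,0,0],[0.03,0,0,0,0,0,0],[0.055,0,0,0,0,0,0],[0.08,0,0,0,0,0,0],[0.08,0,0,0,0,0,0],[0.08,0,0,0,0,0,0]]}}

```text
t: 48.25
eef_pos: [567.8, 2.0, 73.4]
tool_rot: [-0.0, 1.571, 0.0]
wrist_force: [0.4, 0.3, -0.8]
gripper_width: 80.3
```

```bash
python3 -c "
from h import *
go([560.8,-230,75.3],0)"
```

```text
t 48.25 pos [567.8   2.   73.4] shift tool [  -1.9 -232.    -7. ] F [ 0.4  0.3 -0.8] w 80.3
turn [ 0.  0. -0.]
```

>>> {"name": "step_arm", "arguments": {"commands": [[0.08,-0.01,0,0,0,0,0],[0.08,-0.025,0,0,0,0,0],[0.0854,-0.03,0,0,0,0,0],[0.0854,-0.035,0,0,0,0,0],[0.0854,-0.035,0,0,0,0,0],[0.0854,-0.02,-0.01,0,0,0,0],[0.0854,0,-0.035,0,0,0,0],[0.0854,0,-0.045,-0.001,0,0,0]]}}

```text
t: 49.05
eef_pos: [567.4, -87.2, 229.8]
tool_rot: [-0.002, 1.569, 0.004]
wrist_force: [0.1, 0.3, -0.4]
gripper_width: 85.3
```

```bash
python3 -c "
from h import *
go([560.8,-230,75.3],0)
p,d=manip.snapshot('side');cv2.imwrite('pics/side14.png',p)"
```

```text
t 49.05 pos [567.4 -87.2 229.8] shift tool [ 154.4 -143.    -7.5] F [ 0.1  0.3 -0.4] w 85.3
turn [ 0.004  0.002 -0.001]
```

View pics/side14.png

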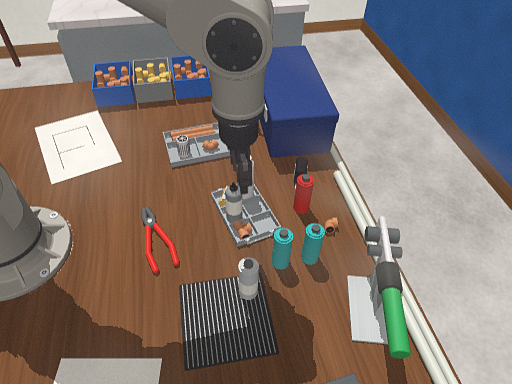

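The bottle is back in the near middle compartment (233,202). Last is the tin.

>>> {"name": "step_arm", "arguments": {"commands": [[0.0854,0,-0.043,-0.002,0,0,0],[0.0854,0,-0.04,-0.002,0,0,0],[0.0854,0,-0.03,-0.001,0,0,0],[0.0854,0,-0.018,-0.001,0,0,0],[0.0854,0,-0.007,0,0,0,0],[0.0854,0,0,0,0,0,0],[0.0854,0,0,0,0,0,0],[0.0854,0,0,0,0,0,0]]}}

```text
t: 49.9
eef_pos: [561.1, -224.6, 228.4]
tool_rot: [-0.001, 1.571, 0.002]
wrist_force: [-1.1, 0.3, -0.2]
gripper_width: 85.2
```

```bash
python3 -c "
from h import *
go([560.8,-230,75.3],0)"
```

```text
t 49.9 pos [ 561.1 -224.6  228.4] shift tool [153.1  -5.5  -0.3] F [-1.1  0.3 -0.2] w 85.2
turn [ 0.002 -0.    -0.   ]
```

>>> {"name": "step_arm", "arguments": {"commands": [[0.0854,0.01,-0.005,0,0,0,0],[0.0854,0.025,0,0,0,0,0],[0.0854,0.035,0,0,0,0,0],[0.0854,0.035,0,0,0,0,0],[0.0854,0.025,0,0,0,0,0],[0.0854,0.015,0,0,0,0,0],[0.0854,0.008,0,0,0,0,0],[0.0854,0,0,0,0,0,0]]}}

```text
t: 50.7
eef_pos: [560.6, -231.0, 74.8]
tool_rot: [-0.0, 1.572, 0.0]
wrist_force: [-0.3, -0.5, 0.1]
gripper_width: 85.6
```

>>> {"name": "step_arm", "arguments": {"commands": [[0.03,0,0,0,0,0,0],[0.03,0,0,0,0,0,0],[0.03,0,0,0,0,0,0],[0.03,0,0,0,0,0,0],[0.03,0,0,0,0,0,0],[0.03,0,0,0,0,0,0],[0.03,0,0,0,0,0,0],[0.03,0,0,0,0,0,0]]}}

```text
t: 51.5
eef_pos: [561.5, -230.9, 76.4]
tool_rot: [-0.0, 1.569, 0.0]
wrist_force: [-1.2, 1.5, 9.2]
gripper_width: 43.7
```

```bash
python3 -c "
from h import *
go([560.8,-230,75.3],0)"
```

```text
t 51.5 pos [ 561.5 -230.9   76.4] shift tool [ 1.1  0.9 -0.7] F [-1.2  1.5  9.2] w 43.7
turn [ 0.     0.002 -0.   ]
```

>>> {"name": "step_arm", "arguments": {"commands": [[0.03,-0.005,0,0,0,0,0],[0.03,-0.015,0,0,0,0,0],[0.03,-0.03,0,0,0,0,0],[0.03,-0.04,0,0,0,0,0],[0.03,-0.035,0,0,0,0,0],[0.03,-0.025,0,0,0,0,0],[0.03,-0.01,0,0,0,0,0],[0.03,0,0,0,0,0,0]]}}

```text
t: 52.3
eef_pos: [561.2, -231.1, 236.8]
tool_rot: [-0.0, 1.568, 0.0]
wrist_force: [0.5, -0.4, -3.5]
gripper_width: 43.9
```

```bash
python3 -c "
from h import *
go([644.2,-42.8,71],0)"
```

```text
t 52.3 pos [ 561.2 -231.1  236.8] shift tool [165.9 188.3  82.6] F [ 0.5 -0.4 -3.5] w 43.9
turn [0.    0.002 0.   ]
```

>>> {"name": "step_arm", "arguments": {"commands": [[0.03,0,0.01,0.005,0,0,0],[0.03,0,0.025,0.011,0,0,0],[0.03,0,0.039,0.017,0,0,0],[0.03,0,0.04,0.017,0,0,0],[0.03,0,0.039,0.017,0,0,0],[0.03,0,0.022,0.01,0,0,0],[0.03,0,0.012,0.005,0,0,0],[0.03,0,0,0,0,0,0]]}}

```text
t: 53.1
eef_pos: [642.7, -41.8, 233.7]
tool_rot: [-0.002, 1.573, 0.002]
wrist_force: [0.4, -0.2, -3.1]
gripper_width: 43.7
```

>>> {"name": "step_arm", "arguments": {"commands": [[0.03,0.01,0,0,0,0,0],[0.03,0.02,0,0,0,0,0],[0.03,0.03,0,0,0,0,0],[0.03,0.025,0,0,0,0,0],[0.03,0.015,0,0,0,0,0],[0.03,0.005,0,0,0,0,0],[0.03,0,0,0,0,0,0],[0.03,0,0,0,0,0,0]]}}

```text
t: 53.9
eef_pos: [643.2, -44.5, 131.3]
tool_rot: [0.0, 1.57, -0.0]
wrist_force: [1.2, 0.3, -2.4]
gripper_width: 43.5
```

```bash
python3 -c "
from h import *
go([644.2,-42.8,73.4],0)"
```

```text
t 53.9 pos [643.2 -44.5 131.3] shift tool [57.9  1.7  0.9] F [ 1.2  0.3 -2.4] w 43.5
turn [-0.     0.001  0.   ]
```

>>> {"name": "step_arm", "arguments": {"commands": [[0.03,0.006,0.0015,0.001,0,0,0],[0.03,0.012,0,0,0,0,0],[0.03,0.013,0,0,0,0,0],[0.03,0.012,0,0,0,0,0],[0.03,0.008,0,0,0,0,0],[0.03,0.004,0,0,0,0,0],[0.03,0,0,0,0,0,0],[0.03,0,0,0,0,0,0]]}}

```text
t: 54.7
eef_pos: [644.0, -42.6, 75.6]
tool_rot: [-0.0, 1.57, -0.0]
wrist_force: [0.3, -0.1, -1.9]
gripper_width: 43.8
```

```bash
python3 -c "
from h import *
go([644.2,-42.8,73.4],0)"
```

```text
t 54.7 pos [644.  -42.6  75.6] shift tool [ 2.2 -0.2  0.2] F [ 0.3 -0.1 -1.9] w 43.8
turn [-0.  0.  0.]
```

>>> {"name": "step_arm", "arguments": {"commands": [[0.03,0.001,0,0,0,0,0],[0.03,0.001,0,0,0,0,0],[0.03,0,0,0,0,0,0],[0.055,0,0,0,0,0,0],[0.08,0,0,0,0,0,0],[0.08,0,0,0,0,0,0],[0.08,0,0,0,0,0,0],[0.08,0,0,0,0,0,0]]}}

```text
t: 55.5
eef_pos: [643.8, -42.5, 73.4]
tool_rot: [-0.0, 1.571, 0.0]
wrist_force: [-0.4, 0.3, 0.5]
gripper_width: 79.9
```

>>> {"name": "step_arm", "arguments": {"commands": [[0.08,-0.01,0,0,0,0,0],[0.08,-0.025,0,0,0,0,0],[0.0854,-0.03,0,0,0,0,0],[0.0854,-0.035,0,0,0,0,0],[0.0854,-0.04,0,0,0,0,0],[0.0854,-0.03,0,-0.01,0,0,0],[0.0854,-0.01,-0.03,-0.03,0,0,0],[0.0854,0,-0.035,-0.03,0,0,0]]}}

```text
t: 56.3
eef_pos: [574.0, -107.4, 255.5]
tool_rot: [-0.002, 1.568, 0.002]
wrist_force: [0.2, -1.8, -0.1]
gripper_width: 85.6
```

>>> {"name": "step_arm", "arguments": {"commands": [[0.0854,0,-0.04,-0.02,0,0,0],[0.0854,0,-0.045,-0.01,0,0,0],[0.0854,0,-0.045,0,0,0,0],[0.0854,0,-0.045,0,0,0,0],[0.0854,0,-0.04,0,0,0,0],[0.0854,0,-0.02,0,0,0,0],[0.0854,0,0,0,0,0,0],[0.0854,0,0,0,0,0,0]]}}

```text
t: 57.1
eef_pos: [543.5, -342.6, 253.6]
tool_rot: [0.001, 1.571, -0.001]
wrist_force: [-0.2, 0.9, -0.1]
gripper_width: 85.4
```

```bash
python3 -c "
from fit import *
go([560,-341,88],0)
WW=[]
for n in ('top','side'):
    p,d=manip.snapshot(n);cv2.imwrite(f'pics/{n}15.png',p);WW.append(cloud(n,d))
for nm,c,r,a,b in [('aer',(615,78),22.5,30,115),('oil',(567,1.5),22,30,100),('tin',(643,-42),22.3,30,108),('deb',(457,286),20,20,58)]:
    print(nm,fitcyl(WW,c,r,a,b))
tops(WW[0],[('aer',(615,78),143,156),('oil',(566,1),110,145),('tin',(642,-41),106,116),('deb',(457,286),58,68)])
"
```

```text
t 57.1 pos [ 543.5 -342.6  253.6] shift tool [165.6   1.6  16.5] F [-0.2  0.9 -0.1] w 85.4
turn [-0.001 -0.    -0.   ]
aer [(array([615.6,  78.2]), 152, 0.2), None]
oil [(array([ 5.685e+02, -2.000e-01]), 76, 0.15), None]
tin [(array([644.2, -42.1]), 158, 0.24), None]
deb [(array([457.5, 286.3]), 91, 0.38), (array([456.4, 286.9]), 102, 1.0)]
aer 199 [615.4  77.7 148.9] [614.5  77.7 148.4]
oil 282 [567.3   0.  125.5] [5.677e+02 1.000e-01 1.168e+02]
tin 238 [643.1 -42.  111.2] [642.3 -41.2 112.9]
deb 287 [457.8 285.   62.8] [457.5 283.8  63.5]
```

View pics/side15.png

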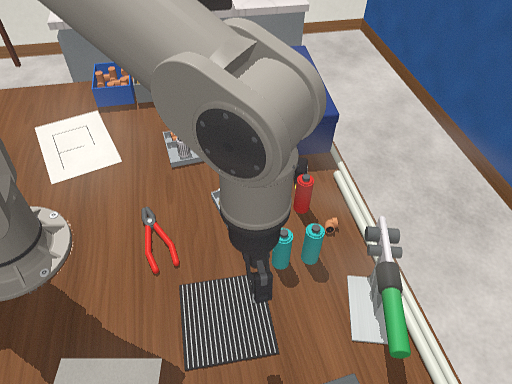

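View pics/top15.png

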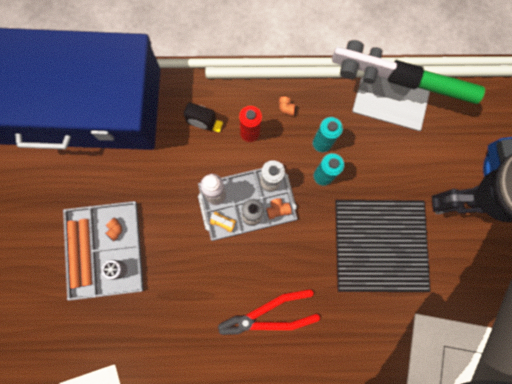

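The top view matches the starting layout: can (211,184), tin (273,170), bottle (252,210), with the deburrer in the tray (111,269). Each container is within about 1.5 mm of its start position, so I'm handing in.

```bash
python3 -c "
from h import *
print(manip.sign_off()); s=manip.sense();print(s['t'],s['wrist_force'].round(1))"
```

```text
the job is handed in; nothing more can be done
None
the job is handed in; nothing more can be done
```

The job is done and handed in at about 57 s. I stood the paste tin, oil bottle and spray can on the mat, then moved the deburrer to the tray's empty compartment. After that I put the three containers back in the compartments they came from.

- **Containers:** the last top view and depth fits put each one upright, within about 1.5 mm of where it started. The arm hid the caddy from the side camera then, so this rests on the top camera alone.
- **Deburrer:** it stands upright at about (457, 286) mm. That is within 2 mm of the compartment centre I worked out, with its top at the expected height.
- **Fittings:** the ball valve and T-fitting look unmoved in the top view. I judged this by eye and did not measure them.
- **Robot:** it was clear of everything, with wrist force about 0 to 1 N. During the moves, the wrist readings I took stayed below 10 N.

The two cameras' fits disagreed by up to about 3 mm (about 2 mm for most objects), close to the stated calibration error and well inside the tolerances.

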